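Strip the glue-up stack

TASK

The glue under the linocut has set, so take the weighted stack apart from the top and put each thing where it belongs: the ink tin flat in the grey drip saucer, the steel bar weight down in its cork-lined cradle, the plywood pressing board down on the two rails of the slatted rack so that air gets under it, and the mounted block, cut face up, down in the recess of the plywood register bed. Keep everything upright as you go (nothing may tip over), and do not shift the baren or the glass water jar.

Things in the scene. Friction and masses are not known exactly. Their poses are not given: they have to be found in the camera images.
- tin_c (a point): Closed round ink tin, body 66 mm diameter (68 mm at the lid's rim), 47 mm high, 0.22 to 0.42 kg. It is the top of the stack, standing on the steel bar (its underside is 72 mm above the worktop). The point is the tin's centre, half-way up (23.5 mm above its underside); z up along its axis. Other ink tins at the back of the bench are not part of the job.
- bar_c (a point): Dark steel bar weight with slightly rounded edges, 92 x 40 x 24 mm, 0.53 to 0.79 kg, second from the top: it lies on the pressing board and carries the tin (its underside is 48 mm above the worktop). The point is its centre (12 mm above its underside); x along the 92 mm length, y across the 40 mm width, z up.
- caul_c (a point): Plywood pressing board, 106 x 54 x 18 mm, about 0.09 kg, third from the top: it lies on the block under the steel bar (its underside is 30 mm above the worktop). The point is its centre (9 mm above its underside); x along the 106 mm length, y across the 54 mm width, z up.
- block_c (a point): Mounted block at the bottom of the stack, on the worktop: wood 124 x 60 x 26 mm with a 4 mm brown lino plate (98 x 54 mm, a cut sprig) on top, 30 mm high in all, 0.16 to 0.26 kg. The point is its centre (15 mm above its underside); x along the length, y across the 60 mm width, z up (cut face). The things above lie about centred on one another, within 0.2 rad.
- saucer: Place of the tin: round shallow grey enamelled drip saucer, fixed, 106 mm over the rim, 8 mm high; flat inner floor 2 mm above the worktop, about 91 mm across, so the tin stands in it with some 12 mm to spare all round. Origin: centre of its underside, on the worktop; z up.
- cradle: Place of the bar: fixed dark wooden cradle 122 x 72 mm. Cork floor 10 mm above the worktop, 102 x 50 mm between stops (5 mm spare each side of the bar). Stops rise 8 mm above the cork: one across each end, a 22 mm long one at each corner of the long sides; the middle 58 mm of the long sides is open for fingers. Origin: centre of its underside; x along the length (and the bar's, either way), y across, z up.
- rack: Place of the pressing board: fixed light wooden rack 136 x 92 mm. Two rails along y, tops 22 mm above the worktop, 38 to 60 mm either side of the middle; lips 10 mm high at their outer edges (120 mm apart), dowels 12 mm high at their ends (66 mm clear between). Open between the rails but for runners 10 mm high. Origin: centre of its underside; x across the rails (board's length, either way), z up.
- bed: Place of the block: fixed plywood register bed 156 x 96 x 18 mm with an oblong recess 134 x 70 mm in its middle, 6 mm deep (floor 12 mm above the worktop; 5 mm spare each side of the block, for wedges); two brass pins 5 mm high near one long edge, 56 mm either side of the middle. Origin: centre of its underside; x along the length (and the block's, either way), y across, z up.
- baren_c (a point): Bystander: round printing baren lying on the bench, 100 mm diameter, 40 mm high with its wooden handle. Leave it where it is. The point is its centre, 20 mm above the worktop.
- water_jar: Bystander: open glass jar of thinned ink, 66 mm diameter, 82 mm high, at the right of the bench. Leave it where it is. Origin: centre of its underside. (Beware of the fixed cartridge guns hanging on the wall behind the bench: they begin 0.69 m ahead of the robot, their lower ends 0.17 to 0.29 m above the worktop, and the wrist can strike them if the arm swings across at full stretch.)
There are look-alikes about, which are no part of the job. Leave any purple look-alike of the part that bears tin_c alone.

How it is judged:
By the outcome, as a careful person would: the job done as asked, in the order asked, and still so for the second after the job is handed in, with the robot touching nothing.
It also fails if it takes over 115 s, if anything falls off the work surface, if the arm or the gripper's body presses on something with over 40 N, if the wrist force passes 120 N, or if a joint passes its speed limit or range.

ROBOT

A 6-joint arm with a two-finger parallel gripper is mounted at the origin on a cart in front of the work surface, level with it; the furniture and walls round the work are solid. World frame = base frame: x ahead of the robot, y to its left, z up, the work surface at z = 0. Lengths are in m, angles in degrees, forces in N, time in s.
With the tool pointing down it reaches from about 0.4 to 0.825 m from the base axis. Payload 7 kg.
Tool frame: the origin (TCP) lies on the centre line of the jaws, within the pads' length; the fingertips stand 17 mm ahead of it and the grasp point (between the pads) lies 2 mm behind it; z points along the fingers, y is the direction in which the jaws open and shut (so a half turn about z gives the same grasp; the last joint's range is limited). The gripper opens to 88 mm and grips with 3 to 60 N. Pads are 19 mm wide; open, the fingers measure 130 mm over their backs; the gripper's body (78 mm by 193 mm) begins 47 mm behind the grasp point.
Start: joints at [-55.571, 20.546, 0.682, 0, -70.136, -16.507], TCP at [0.208, -0.642, 0.222] pointing down, gripper open.
Joint ranges: [-176.03, 176.03], [-82.01, 121.73], [-58.28, 71.71], [-173.87, 95.51], [-174.79, -0.11], [-173.66, 173.66]. Speed limits (degrees/s): [136.94, 136.94, 172.46, 180, 180, 180].

INTERFACE

Orientations are given as [roll, pitch, yaw] about the fixed x, y, z axes, in that order (R = Rz(yaw) Ry(pitch) Rx(roll)).
In Python, from plant import telemetry, vision, close_job, recognise, silhouettes, place_of gives the robot as it stands.
- The arm moves only by the shell command python3 -m handwheel 'ROWS'. ROWS is JSON, a list that holds one entry, the list of rows, each a list of 5 numbers: the shift along the tool's x, y, z in m, then the turn about the tool's z in rad, then the closure, from 0 (fully open) to 1 (shut). In form: [[[tx, ty, tz, yaw, gripper], ...]]. A call has 1 to 20 rows; each row shifts and turns the commanded pose from where the row before left it, along the tool's axes as they then stand; what a row does not reach is not made up. A row lasts 1/12 s, in which the tool goes at most 41.7 mm and 7.16 degrees, less where a joint would pass 70% of its speed; a pose out of reach is approached as far as the arm can. A call with a gripper value outside its range is refused whole. The fingers move at their own pace and stop on an object; the grip force is fixed at half the most. Time passes only in rows, so rows that do not move let the fingers close. It gives the time, the measured TCP pose, the force and the opening at its end, in the units of the state.
- telemetry.get_obs(): the state, without advancing time (a new reading comes with each control period).
- vision.snapshot(name): name is "scene" or "top" or "wrist"; returns a dict with "color" (384x512x3 uint8, red, green, blue), "mtx" (3x3 intrinsics, pixels), "cam_to_world" (4x4, takes a point from camera to world coordinates); the wrist camera has in their place "tool_from_camera" (4x4, takes a point from camera to tool coordinates, whose origin is the TCP and whose axes are the flange's). Camera axes: x right, y down, z forward; pixel columns grow to the right and rows downward; lengths in m; the calibration is good to about 2 mm. A picture is of the moment at which its call begins: read the wrist's pose just before it. There is no depth.
- close_job(): hands the job in, once; it reports no verdict.
Trained networks look in a picture, given as the dict that the camera call returned (one of the last four; its "shot" number tells which), for a name from the list of things; names that differ only in an ending like _2 or _b are one class to them, and where a whole thing is asked for, a point or a joint stands for the part that bears it (a point fixed in the world has none). Each returns a list of dicts, best first, with "conf" (0 to 1); they miss things now and then, are a little off and sometimes report something else, mostly with a low value. They report only what shows in the picture. A call takes as long as a camera call. They do not tell look-alikes from the thing itself.
- recognise(name, picture): "xy" ([column, row] in pixels, amid what is visible of it).
- silhouettes(name, picture): "region" (384x512 bool, what is visible of it) and "xy" ([column, row] in pixels, amid what is visible of it).
- place_of(name, picture): "xy" ([column, row] in pixels: a listed point, or the origin of a listed thing).
The state is a dict: "clock": time; "joint_pos": joint angles; "qvel": joint speeds; "tau": joint torques, N m; "tool_pos": TCP position; "orientation": TCP orientation; "force": force on the tool from outside, world axes, zero at the start; "moment": the same for the moment, N m; "opening": finger opening in m.
Only numpy, scipy, OpenCV 4.12 (cv2) and the standard library are available. Lean on these libraries where they do the work, as an engineer would, in place of code of your own. Each camera call takes 0.05 s, during which the arm holds its last target.

## Working session

There is one attempt and no reset: what is moved stays moved. The work goes in short steps, Python scripts to look and compute and a shell command to move; the robot and the scene stay as the last step left them, time stands still between calls to the robot, and variables do not carry over. Pictures are saved under pics/ and viewed, and the job is handed in when it is done.

```bash
ls; mkdir -p pics
python3 - <<'E'
from plant import telemetry, vision
import cv2,numpy as np
print(telemetry.get_obs())
for n in ["scene","top","wrist"]:
    s=vision.snapshot(n); print(n,s.keys(),s['mtx'].round(1).tolist(), (s.get('cam_to_world') if 'cam_to_world' in s else s['tool_from_camera']).round(4).tolist())
    cv2.imwrite(f'pics/{n}0.png',cv2.resize(s['color'][:,:,::-1],None,fx=1.5,fy=1.5,interpolation=cv2.INTER_CUBIC))
E
```

```text
pics
{'clock': 0.0, 'joint_pos': array([-5.55702213e+01,  2.05899878e+01,  6.35133320e-01, -2.03889771e-02,
       -7.01354002e+01, -1.65077203e+01]), 'qvel': array([ 0.05030673, -0.05806347,  0.05908999,  0.14711433, -0.10227321,
       -0.04120191]), 'tau': array([-1.29392192e-03, -5.82725573e+01,  2.93055707e+01,  6.99680507e+00,
        7.12796827e-03, -9.40807922e-05]), 'tool_pos': array([ 0.20755213, -0.64178936,  0.22094851]), 'orientation': array([ 1.79908019e+02, -7.27078891e-03, -1.62084879e+02]), 'force': array([ 0.12291597,  0.29718566, -0.38515301]), 'moment': array([-0.02487654,  0.01389932,  0.03499412]), 'opening': 0.08776333939265211}
scene dict_keys(['color', 'mtx', 'cam_to_world', 'shot']) [[453.9, 0.0, 257.6], [0.0, 453.9, 199.6], [0.0, 0.0, 1.0]] [[-0.9064, -0.2455, 0.3438, 0.0382], [-0.4219, 0.5692, -0.7057, 0.9619], [-0.0225, -0.7847, -0.6195, 0.9555], [0.0, 0.0, 0.0, 1.0]]
top dict_keys(['color', 'mtx', 'cam_to_world', 'shot']) [[359.1, 0.0, 256.7], [0.0, 359.1, 188.5], [0.0, 0.0, 1.0]] [[0.0089, -0.9962, 0.0863, 0.4195], [-1.0, -0.0087, 0.0023, -0.0026], [-0.0016, -0.0863, -0.9963, 1.4279], [0.0, 0.0, 0.0, 1.0]]
wrist dict_keys(['color', 'mtx', 'tool_from_camera', 'shot']) [[270.0, 0.0, 252.7], [0.0, 270.0, 188.5], [0.0, 0.0, 1.0]] [[-0.0015, -0.955, -0.2966, 0.0801], [1.0, -0.0011, -0.0016, -0.0007], [0.0012, -0.2966, 0.955, -0.1632], [0.0, 0.0, 0.0, 1.0]]
```

View pics/scene0.png

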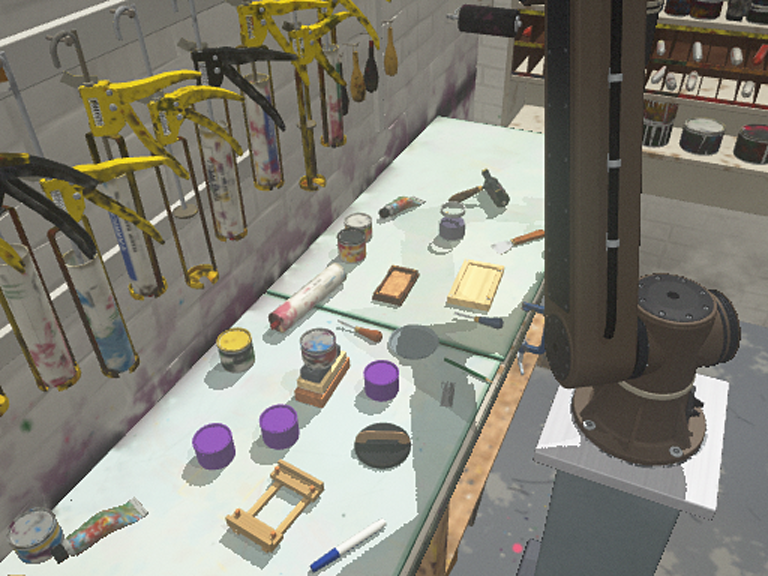

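View pics/top0.png

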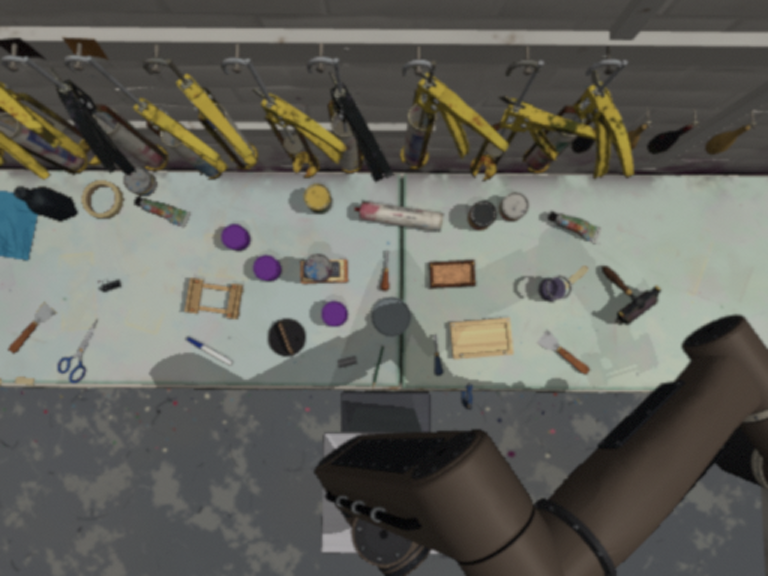

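View pics/wrist0.png

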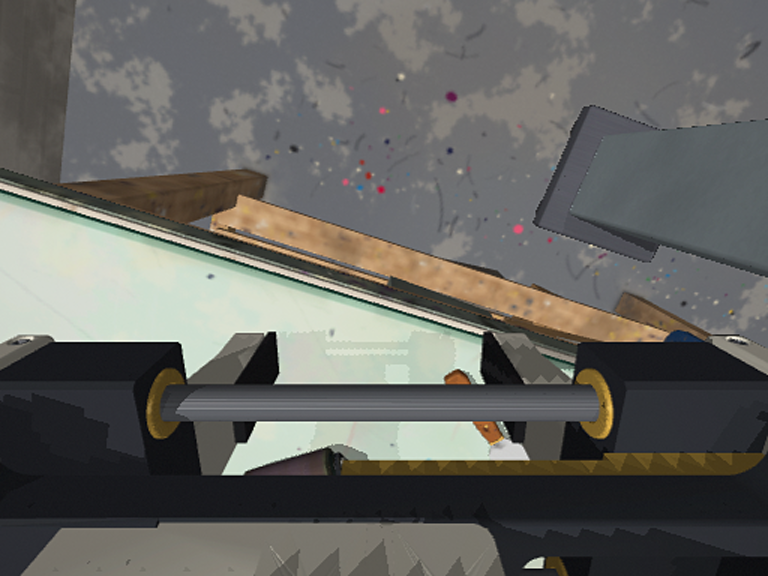

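The scene view shows the stack at (318,360) of the 1.5x picture, with the tin on top. The purple look-alike tins are at (213,445), (280,425) and (381,380). The saucer is at (413,341), the cradle at (395,285), the bed at (476,285), the rack at (275,505), the baren at (382,445) and the jar at (452,222).

```bash
cat > h.py <<'E'
from plant import telemetry, vision, recognise, silhouettes, place_of
import cv2,numpy as np
from scipy.spatial.transform import Rotation as R
def pose_cam(s,obs=None):
    if 'cam_to_world' in s: return s['cam_to_world']
    T=np.eye(4);T[:3,:3]=R.from_euler('xyz',obs['orientation'],degrees=True).as_matrix();T[:3,3]=obs['tool_pos']
    return T@s['tool_from_camera']
def ray(s,xy,T=None):
    T=s['cam_to_world'] if T is None else T
    d=T[:3,:3]@np.linalg.inv(s['mtx'])@np.array([xy[0],xy[1],1.]); return T[:3,3],d
def atz(s,xy,z,T=None):
    o,d=ray(s,xy,T); return o+d*(z-o[2])/d[2]
def proj(s,P,T=None):
    T=s['cam_to_world'] if T is None else T
    p=(np.linalg.inv(T)@np.append(P,1))[:3]; q=s['mtx']@p; return q[:2]/q[2]
def wrist():
    o=telemetry.get_obs(); s=vision.snapshot('wrist'); return s,pose_cam(s,o),o
Z=dict(tin_c=.0955,bar_c=.06,caul_c=.039,block_c=.015,saucer=0,cradle=0,rack=0,bed=0,baren_c=.02,water_jar=0)
E
python3 - <<'E'
from h import *
for n in ["scene","top"]:
    s=vision.snapshot(n)
    cv2.imwrite(f'pics/{n}_raw.png',s['color'][:,:,::-1])
    for k,z in Z.items():
        for r in place_of(k,s)[:5]: print(n,k,round(r['conf'],2),np.round(r['xy'],1),atz(s,r['xy'],z).round(3))
E
```

```text
scene tin_c 0.94 [212.7 234.5] [0.564 0.175 0.096]
scene tin_c 0.91 [185.2 282.3] [0.541 0.356 0.096]
scene tin_c 0.8 [143.4 303.2] [0.598 0.453 0.095]
scene tin_c 0.77 [253.7 249.6] [0.434 0.183 0.096]
scene bar_c 0.58 [213.8 242.2] [0.567 0.169 0.06 ]
scene caul_c 0.77 [211.8 246.5] [0.576 0.169 0.039]
scene block_c 0.67 [216.4 253. ] [0.564 0.166 0.015]
scene saucer 0.59 [275.4 231. ] [ 0.451 -0.005  0.   ]
scene cradle 0.74 [263.1 191.6] [ 0.57  -0.175  0.   ]
scene rack 0.67 [187.7 340.9] [0.49  0.447 0.   ]
scene bed 0.74 [317.1 188.6] [ 0.404 -0.265 -0.   ]
scene baren_c 0.94 [252.9 292.7] [0.401 0.261 0.02 ]
scene water_jar 0.59 [303.7 155. ] [ 0.522 -0.449  0.   ]
scene water_jar 0.44 [186.2 338.2] [0.498 0.442 0.   ]
top tin_c 0.76 [213.4 179.7] [0.567 0.162 0.095]
top tin_c 0.76 [225.5 206.5] [0.467 0.116 0.095]
top tin_c 0.58 [175.7 176.3] [0.578 0.304 0.095]
top tin_c 0.54 [155.5 156. ] [0.654 0.382 0.095]
top bar_c 0.46 [214.9 178.8] [0.574 0.161 0.06 ]
top caul_c 0.68 [211.3 178.3] [0.578 0.178 0.039]
top caul_c 0.52 [303.  182.8] [ 0.564 -0.179  0.039]
top saucer 0.87 [259.1 208.7] [ 0.463 -0.009  0.   ]
top saucer 0.52 [215.7 178.5] [0.582 0.165 0.   ]
top cradle 0.46 [213.1 177. ] [0.588 0.176 0.   ]
top rack 0.67 [144.6 198.7] [0.499 0.447 0.   ]
top rack 0.43 [260.9 208.4] [ 0.464 -0.017  0.   ]
top bed 0.66 [258.1 211.1] [ 0.453 -0.006  0.   ]
top bed 0.63 [320.2 226.3] [ 0.396 -0.252  0.   ]
top bed 0.4 [303.6 183. ] [ 0.567 -0.186  0.   ]
top baren_c 0.71 [190.  223.5] [0.402 0.26  0.02 ]
top water_jar 0.73 [366.1 195.1] [ 0.521 -0.435  0.   ]
```

Run:
```python
import cv2
t=cv2.imread('pics/top_raw.png');s=cv2.imread('pics/scene_raw.png')
cv2.imwrite('pics/topcrop.png',cv2.resize(t[110:260,110:350],None,fx=3.3,fy=3.3,interpolation=cv2.INTER_CUBIC)[:600,:800])
cv2.imwrite('pics/scenecrop.png',cv2.resize(s[160:360,100:366],None,fx=3,fy=3,interpolation=cv2.INTER_CUBIC))
```

```text
(no output)
```

View pics/topcrop.png

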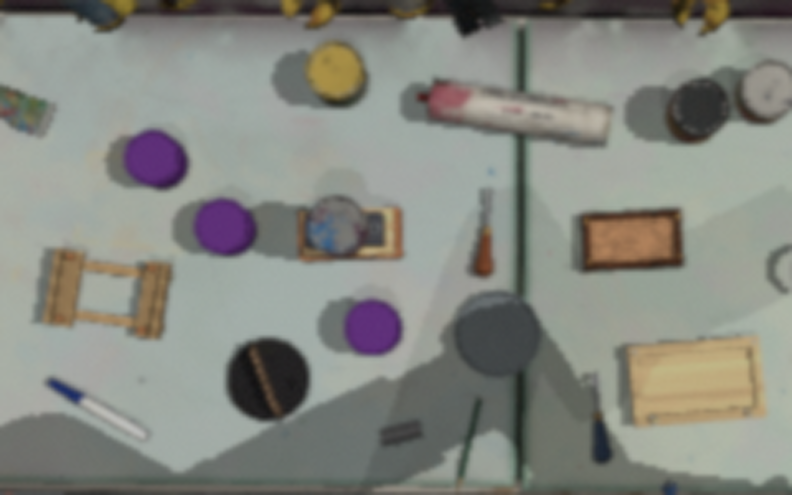

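View pics/scenecrop.png

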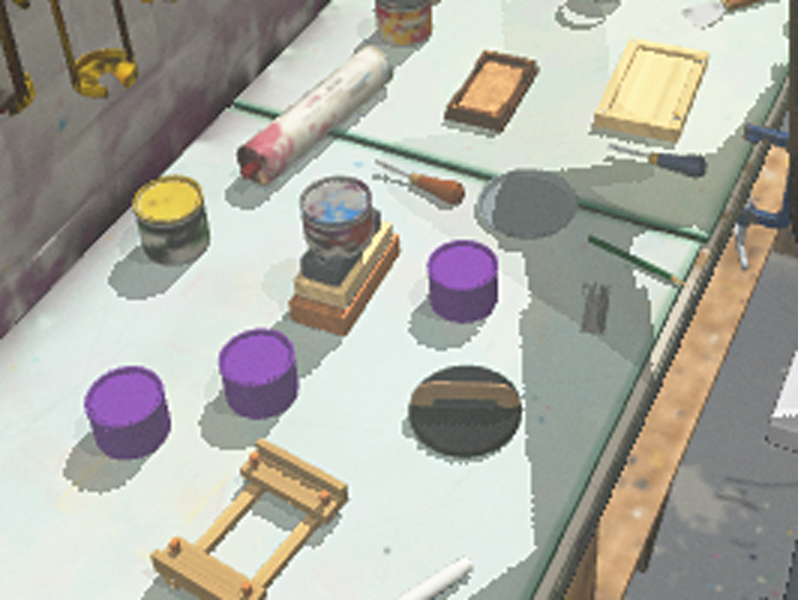

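```bash
cat >> h.py <<'E'
from scipy.optimize import minimize
def model(k):
    b=lambda l,w,z0,z1:np.array([[x,y,z] for x in(-l/2,l/2) for y in(-w/2,w/2) for z in(z0,z1)])
    def c(r,z0,z1):
        a=np.linspace(0,2*np.pi,40); return np.array([[r*np.cos(t),r*np.sin(t),z] for t in a for z in(z0,z1)])
    return dict(tin=c(.0335,0,.047),bar=b(.092,.04,0,.024),caul=b(.106,.054,0,.018),block=np.vstack([b(.124,.06,0,.026),b(.098,.054,.026,.03)]),
      saucer=c(.053,0,.008),cradle=b(.122,.072,0,.018),rack=b(.136,.092,0,.028),bed=b(.156,.096,0,.018),jar=c(.033,0,.082))[k]
def hullmask(k,p,s,T,z0):
    M=model(k); c,s_=np.cos(p[2]),np.sin(p[2])
    P=np.c_[p[0]+c*M[:,0]-s_*M[:,1],p[1]+s_*M[:,0]+c*M[:,1],z0+M[:,2]]
    u=np.array([proj(s,q,T) for q in P])
    h=cv2.convexHull(u.astype(np.float32))[:,0]
    m=np.zeros((384*4,512*4),np.uint8); cv2.fillConvexPoly(m,np.round((h+.5)*4*16-0).astype(np.int32),255,shift=4)
    return cv2.resize(m,(512,384),interpolation=cv2.INTER_AREA)/255.
def fit(k,p0,views,z0,ignore=None):
    # views: list (s,T,mask)
    def cost(p):
        return sum(np.abs(hullmask(k,p,s,T,z0)-m).sum()/m.sum() for s,T,m in views)
    r=minimize(cost,p0,method='Nelder-Mead',options=dict(initial_simplex=np.array([p0,[p0[0]+.01,p0[1],p0[2]],[p0[0],p0[1]+.01,p0[2]],[p0[0],p0[1],p0[2]+.1]]),xatol=1e-4,fatol=1e-4))
    return r.x,r.fun
E
python3 - <<'E'
from h import *
S={n:vision.snapshot(n) for n in('top','scene')}
G=dict(saucer=(.458,-.007,0),cradle=(.568,-.178,1.6),rack=(.495,.447,1.5),bed=(.4,-.258,1.6),block_c=(.57,.167,1.6))
for k,g in G.items():
    V={}
    for n,s in S.items():
        rs=silhouettes(k,s)
        best=None
        for r in rs:
            P=atz(s,r['xy'],0.01)
            if np.hypot(P[0]-g[0],P[1]-g[1])<.05: best=r;break
        if best is None: print(k,n,'none');continue
        V[n]=(s,s['cam_to_world'],best['region'].astype(float))
    if k=='block_c': 
        continue
    for sel in (['top'],['scene'],['top','scene']):
        v=[V[n] for n in sel if n in V]
        if v:
            x,f=fit(k,np.array(g),v,0); print(k,sel,x.round(4),round(f,3))
E
```

```text
saucer ['top'] [ 0.4563 -0.0126  0.1192] 0.046
saucer ['scene'] [ 0.4567 -0.0187  0.063 ] 0.063
saucer ['top', 'scene'] [ 0.4563 -0.0146  0.0363] 0.165
cradle ['top'] [ 0.5679 -0.1738  1.6126] 0.085
cradle ['scene'] [ 0.5682 -0.179   1.695 ] 0.185
cradle ['top', 'scene'] [ 0.5681 -0.1759  1.6315] 0.29
rack ['top'] [0.4986 0.4514 1.4481] 0.691
rack ['scene'] [0.5025 0.4449 1.4585] 0.574
rack ['top', 'scene'] [0.4989 0.4487 1.4398] 1.325
bed top none
bed ['scene'] [ 0.4002 -0.2526  1.6642] 0.041
bed ['top', 'scene'] [ 0.4002 -0.2526  1.6642] 0.041
block_c top none
```

```bash
python3 -m handwheel '[[[0,0,-0.01,-0.12,0],[0,0,-0.01,-0.12,0],[0,0,-0.01,-0.12,0],[0,0,0,-0.12,0],[0,0,0,-0.12,0],[0,0,0,-0.12,0],[0,0,0,-0.12,0],[0,0,0,-0.12,0],[0,0,0,-0.12,0],[0,0,0,-0.12,0],[0,0,0,-0.057,0]]]'
```

```text
clock: 2.77
tool_pos: [0.2077, -0.6422, 0.2518]
orientation: [180.0, 0.0, -89.7]
force: [0.8, 0.3, 0.8]
opening: 0.0874
```

```bash
python3 -m handwheel '[[[-0.037,-0.017,0,0,0],[-0.037,-0.017,0,0,0],[-0.037,-0.017,0,0,0],[-0.037,-0.017,0,0,0],[-0.037,-0.017,0,0,0],[-0.037,-0.017,0,0,0],[-0.037,-0.017,0,0,0],[-0.037,-0.017,0,0,0],[-0.037,-0.017,0,0,0],[-0.037,-0.017,0,0,0],[-0.037,-0.017,0,0,0],[-0.037,-0.017,0,0,0],[-0.037,-0.017,0,0,0],[-0.037,-0.017,0,0,0],[-0.037,-0.017,0,0,0],[-0.037,-0.017,0,0,0],[-0.037,-0.017,0,0,0],[-0.037,-0.017,0,0,0],[-0.037,-0.017,0,0,0],[-0.037,-0.017,0,0,0]]]'
python3 -m handwheel '[[[-0.03,-0.01,0,0,0],[-0.03,-0.005,0,0,0],[0,0,0,0,0]]]'
python3 - <<'E'
from h import *
s,T,o=wrist()
print(o['tool_pos'],o['orientation'])
for k in ('tin_c','bar_c','caul_c','block_c'):
    for r in place_of(k,s)[:3]: print(k,round(r['conf'],2),np.round(r['xy'],1),atz(s,r['xy'],Z[k],T).round(4))
cv2.imwrite('pics/w1.png',cv2.resize(s['color'][:,:,::-1],None,fx=1.5,fy=1.5,interpolation=cv2.INTER_CUBIC))
E
```

```text
clock: 4.43
tool_pos: [0.5489, 0.0996, 0.2523]
orientation: [-180.0, 0.0, -90.0]
force: [1.0, -0.7, 0.5]
opening: 0.0878
clock: 4.68
tool_pos: [0.5645, 0.1618, 0.251]
orientation: [180.0, -0.0, -89.9]
force: [0.1, -0.8, 0.6]
opening: 0.0874
[0.56450084 0.16184846 0.25098567] [ 1.79986314e+02 -6.45123874e-05 -8.98903096e+01]
tin_c 0.9 [249.9 182.5] [0.5688 0.1716 0.0955]
tin_c 0.89 [243.5 254. ] [0.5776 0.2708 0.0955]
tin_c 0.59 [200.7 292.3] [0.6382 0.3316 0.0955]
```

View pics/w1.png

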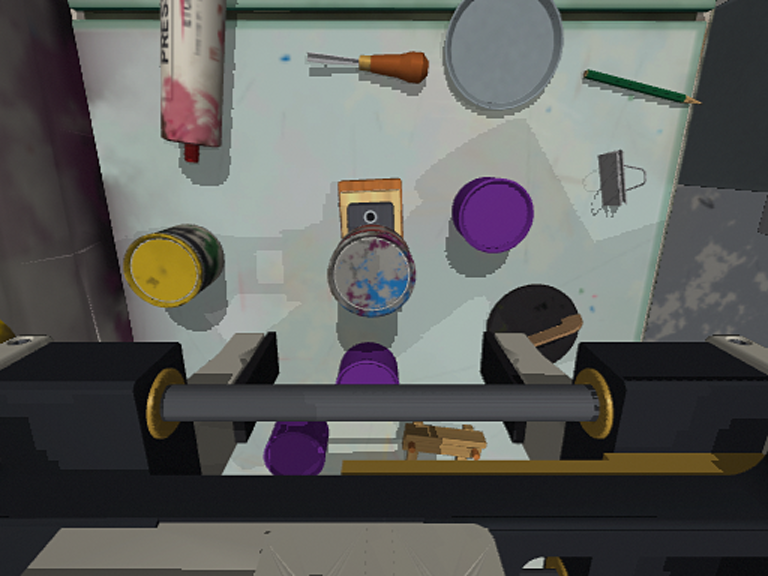

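The wrist view shows the stack's multi-coloured tin at (372,272), standing on the bar, board and block. The purple tins at (493,215), (368,370) and (297,447) and the yellow one at (168,265) stand on the bench, so they are not the part I want.

Run:
```python
from h import *
s,T,o=wrist()
r=[q for q in silhouettes('tin_c',s) if abs(q['xy'][0]-248)<12 and abs(q['xy'][1]-182)<14]
print([(round(q['conf'],2),q['xy'],q['region'].sum()) for q in r])
print(fit('tin',np.array([.567,.168,0]),[(s,T,r[0]['region'].astype(float))],.072))
c=s['color'][130:220,200:300,::-1]; cv2.imwrite('pics/w1c.png',cv2.resize(c,None,fx=6,fy=6,interpolation=cv2.INTER_CUBIC))
S=vision.snapshot('top')
for n in('top','scene'):
    S=vision.snapshot(n)
    q=[q for q in silhouettes('tin_c',S) if np.hypot(*(atz(S,q['xy'],.0955)[:2]-[.567,.168]))<.04]
    if q: print(n,fit('tin',np.array([.567,.168,0]),[(S,S['cam_to_world'],q[0]['region'].astype(float))],.072))
```

```text
[(0.89, [245.5, 184.3], np.int64(2956))]
(array([ 0.5717031 ,  0.16726218, -0.00854012]), np.float64(0.032273342354533156))
top (array([0.56779827, 0.16474085, 0.11844273]), np.float64(2.21078431372549))
scene (array([0.57254634, 0.16493483, 0.01197753]), np.float64(0.08011304165794432))
```

View pics/w1c.png

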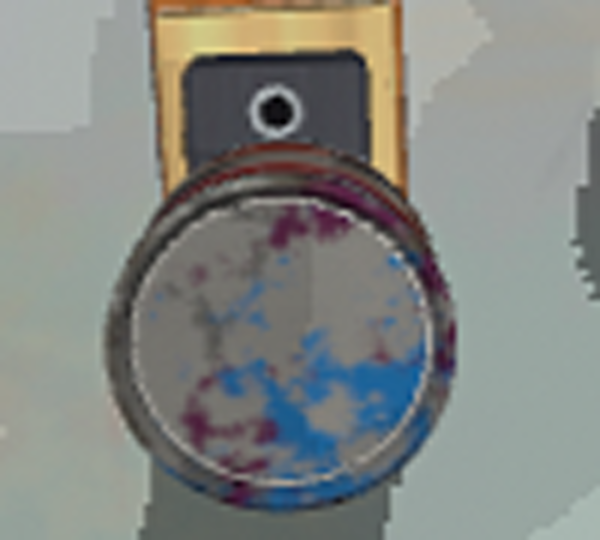

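```bash
python3 -m handwheel '[[[-0.005,-0.007,0.02,0,0],[0,0,0.035,0,0],[0,0,0.035,0,0],[0,0,0.03,0,0],[0,0,0.02,0,0],[0,0,0.011,0,0],[0,0,0,0,0],[0,0,0,0,0.4],[0,0,0,0,0.8],[0,0,0,0,1],[0,0,0,0,1],[0,0,0,0,1],[0,0,0,0,1],[0,0,0,0,1]]]'
```

```text
clock: 6.45
tool_pos: [0.5708, 0.1628, 0.1023]
orientation: [-179.9, 0.1, -90.0]
force: [-3.0, 1.4, 5.5]
opening: 0.0651
```

```bash
python3 -m handwheel '[[[0,0,-0.01,0,1],[0,0,-0.02,0,1],[0,0,-0.03,0,1],[0,0,-0.035,0,1],[0,0,-0.03,0,1],[0,0,-0.02,0,1],[0,0,0,0,1]]]'
python3 - <<'E'
from h import *
o=telemetry.get_obs();print(o)
s=vision.snapshot('scene');cv2.imwrite('pics/s2.png',cv2.resize(s['color'][120:320,100:366,::-1],None,fx=3,fy=3))
s,T,o=wrist();cv2.imwrite('pics/w2.png',cv2.resize(s['color'][:,:,::-1],None,fx=1.5,fy=1.5))
for k,z0,g in (('bar',.048,(.57,.165,1.6)),('caul',.03,(.57,.165,1.6)),('block',0,(.57,.165,1.6))):
    for r in silhouettes(k+'_c',s)[:2]: print(k,r['conf'],r['xy'],r['region'].sum())
E
```

```text
clock: 7.03
tool_pos: [0.5726, 0.1631, 0.252]
orientation: [-179.6, 0.2, -90.0]
force: [1.2, 1.0, -1.6]
opening: 0.0644
{'clock': 7.0333, 'joint_pos': array([ 34.75230459,  11.75604045,  -7.55741436,   0.09503947,
       -70.2019425 , -34.81290447]), 'qvel': array([-0.06103298,  2.2069559 , -4.41738206, -1.4429126 ,  4.28918287,
        0.04337297]), 'tau': array([ 9.91307711e-02, -4.53191543e+01,  2.92176551e+01,  6.87825814e+00,
       -9.61405858e-01, -5.74642196e-03]), 'tool_pos': array([0.5725961 , 0.16309135, 0.25202502]), 'orientation': array([-179.55094479,    0.20300359,  -90.02799207]), 'force': array([ 1.17792086,  1.03588859, -1.56873318]), 'moment': array([ 0.07798718, -0.0597295 ,  0.05059169]), 'opening': 0.06439344596835428}
bar 0.96 [253.9, 155.9] 1435
caul 0.57 [258.9, 132.3] 776
block 0.72 [249.4, 122.5] 324
```

View pics/s2.png

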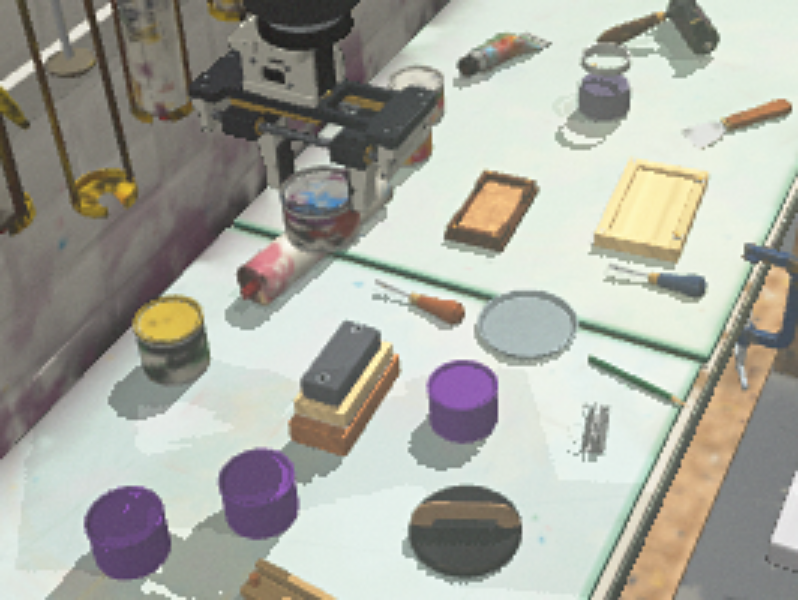

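View pics/w2.png

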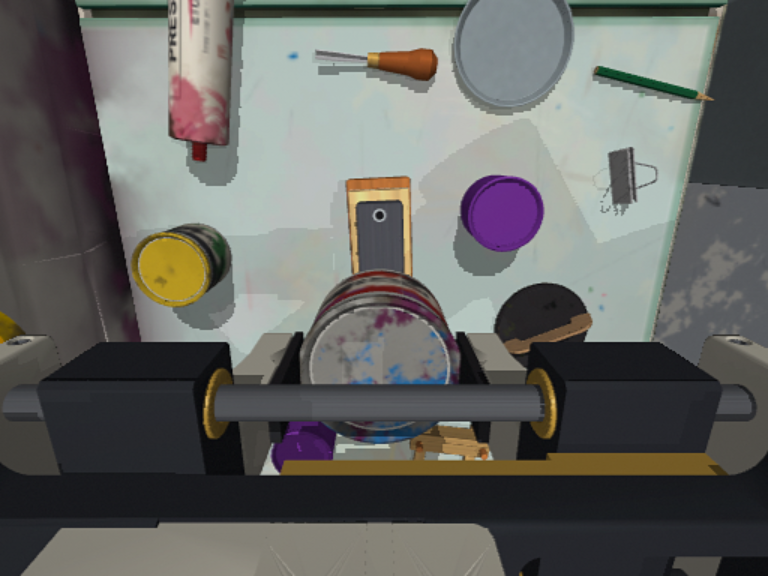

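Only the tin came up: the bar, board and block lie undisturbed at (345,375) in the scene crop. Next I look at the saucer from nearer.

```bash
python3 -m handwheel '[[[0.02,0.02,0,0,1],[0.025,0.03,0,0,1],[0.025,0.03,0,0,1],[0.02,0.025,0,0,1],[0.01,0.01,0,0,1],[0,0,0,0,1],[0,0,0,0,1]]]'
python3 - <<'E'
from h import *
s,T,o=wrist();cv2.imwrite('pics/w3.png',cv2.resize(s['color'][:,:,::-1],None,fx=1.5,fy=1.5))
print(o['tool_pos'],o['orientation'])
r=silhouettes('saucer',s)
for q in r[:2]: print(q['conf'],q['xy'],q['region'].sum(),fit('saucer',np.array([.457,-.015,0]),[(s,T,q['region'].astype(float))],0))
for k in('cradle','bed'):
    for r in place_of(k,s)[:3]: print(k,r['conf'],r['xy'],atz(s,r['xy'],0,T).round(4))
E
```

```text
clock: 7.87
tool_pos: [0.455, 0.0621, 0.2457]
orientation: [-180.0, 0.0, -90.1]
force: [0.3, -0.1, -3.5]
opening: 0.0643
[0.45497436 0.06205556 0.24570752] [-1.79996962e+02  1.67545606e-03 -9.00795447e+01]
0.91 [252.2, 107.1] 4405 (array([ 0.45579508, -0.01449328,  0.06270392]), np.float64(0.035486412499165385))
bed 0.68 [287.5, 280.4] [0.3951 0.2777 0.    ]
```

View pics/w3.png

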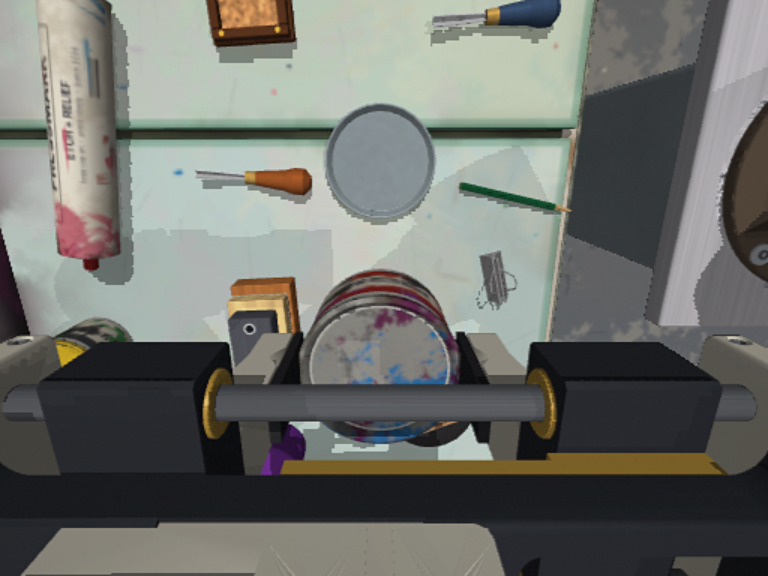

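```bash
python3 -m handwheel '[[[0.02,0,0,0,1],[0.025,0,0,0,1],[0.02,0,0.01,0,1],[0.013,0,0.02,0,1],[0,0,0.035,0,1],[0,0,0.035,0,1],[0,0,0.035,0,1],[0,0,0.03,0,1],[0,0,0.025,0,1],[0,0,0.014,0,1],[0,0,0,0,1],[0,0,0,0,1]]]'
```

```text
clock: 9.07
tool_pos: [0.4554, -0.0154, 0.0411]
orientation: [179.9, -0.1, -90.0]
force: [0.5, 0.4, -2.5]
opening: 0.0643
```

```bash
python3 -m handwheel '[[[0,0,0.003,0,1],[0,0,0.003,0,1],[0,0,0.002,0,1],[0,0,0.001,0,1],[0,0,0,0,1],[0,0,0,0,1]]]'
python3 - <<'E'
from h import *
s=vision.snapshot('scene');cv2.imwrite('pics/s4.png',cv2.resize(s['color'][140:300,200:400,::-1],None,fx=4,fy=3.75*4/3.75)[:600])
E
```

```text
clock: 9.57
tool_pos: [0.4555, -0.0154, 0.0332]
orientation: [-180.0, 0.0, -90.1]
force: [0.8, -0.1, -3.4]
opening: 0.0646
```

View pics/s4.png

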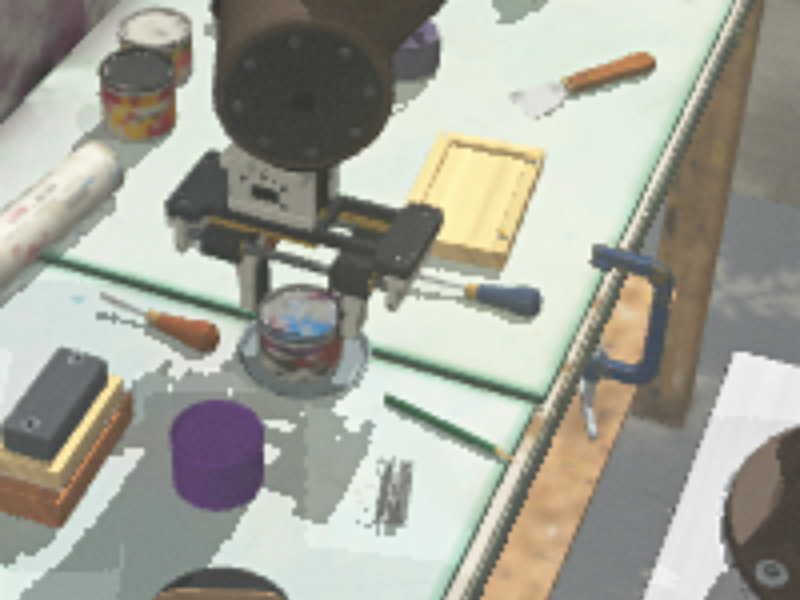

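```bash
python3 -m handwheel '[[[0,0,0.001,0,1],[0,0,0,0,1]]]'; python3 -m handwheel '[[[0,0,0.001,0,1],[0,0,0,0,1]]]'
```

```text
clock: 9.78
tool_pos: [0.4556, -0.0154, 0.0323]
orientation: [-180.0, 0.0, -90.0]
force: [-2.1, 0.1, 1.8]
opening: 0.0639
clock: 9.95
tool_pos: [0.4556, -0.0155, 0.0321]
orientation: [-180.0, -0.0, -90.0]
force: [-7.0, 0.3, 16.6]
opening: 0.0647
```

Contact is made at +16 N, so the tin is seated. I release it, rise and look.

```bash
python3 -m handwheel '[[[0,0,-0.001,0,1],[0,0,0,0,0.7],[0,0,0,0,0.3],[0,0,0,0,0],[0,0,0,0,0],[0,0,0,0,0],[0,0,0,0,0],[0,0,-0.01,0,0],[0,0,-0.02,0,0],[0,0,-0.03,0,0],[0,0,-0.035,0,0],[0,0,-0.035,0,0],[0,0,-0.035,0,0],[0,0,-0.03,0,0],[0,0,-0.015,0,0],[0,0,0,0,0]]]'
python3 - <<'E'
from h import *
s,T,o=wrist();cv2.imwrite('pics/w5.png',cv2.resize(s['color'][:,:,::-1],None,fx=1.5,fy=1.5))
for q in silhouettes('tin_c',s)[:4]:
    if abs(q['xy'][0]-252)<25: print(q['conf'],q['xy'],fit('tin',np.array([.455,-.015,0]),[(s,T,q['region'].astype(float))],0.002))
E
```

```text
clock: 11.28
tool_pos: [0.4573, -0.0151, 0.2459]
orientation: [-179.6, 0.1, -90.0]
force: [1.3, -0.1, -0.3]
opening: 0.088
0.77 [254.0, 241.2] (array([ 0.46004221,  0.13025861, -0.86694537]), np.float64(1.072542519770339))
0.64 [253.7, 167.0] (array([ 0.45693395, -0.01127644,  0.04693149]), np.float64(0.03137652425389821))
```

View pics/w5.png

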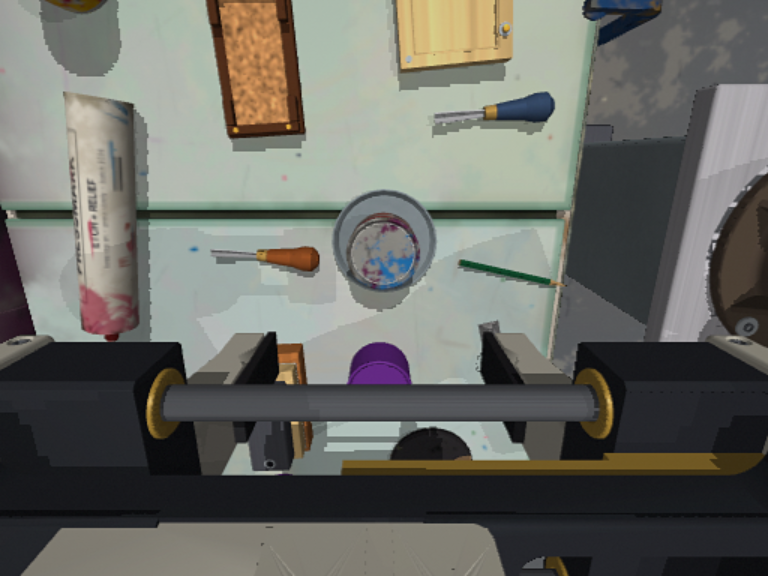

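The tin stands in the saucer: it is at (384,255) and the saucer rim at (384,240), about 3 mm off centre. Now back to the bar.

```bash
python3 -m handwheel '[[[-0.02,-0.013,0,0,0],[-0.03,-0.02,0,0,0],[-0.03,-0.02,0,0,0],[-0.03,-0.02,0,0,0],[-0.03,-0.02,0,0,0],[-0.02,-0.013,0,0,0],[-0.01,-0.007,0,0,0],[0,0,0,0,0],[0,0,0,0,0]]]'
python3 - <<'E'
from h import *
s,T,o=wrist();cv2.imwrite('pics/w6.png',cv2.resize(s['color'][100:250,150:350,::-1],None,fx=4,fy=4))
print(o['tool_pos'],o['orientation'])
for k,z0 in (('bar',.048),('caul',.03),('block',0)):
    for q in silhouettes(k+'_c',s)[:2]: 
        print(k,q['conf'],q['xy'],q['region'].sum(),fit(k,np.array([.57,.165,1.57]),[(s,T,q['region'].astype(float))],z0))
E
```

```text
clock: 12.13
tool_pos: [0.5678, 0.1542, 0.24]
orientation: [179.8, -0.1, -90.0]
force: [-0.9, 0.1, -0.2]
opening: 0.0874
[0.56778488 0.15421192 0.23995924] [ 1.79829019e+02 -9.51533092e-02 -9.00334040e+01]
bar 0.77 [251.9, 177.5] 2182 (array([0.57231567, 0.16425708, 1.60589416]), np.float64(0.05891339120432775))
caul 0.97 [267.4, 152.7] 888 (array([0.57216541, 0.16158815, 1.61640421]), np.float64(2.537771595124536))
caul 0.68 [251.5, 174.7] 2230 (array([0.57341649, 0.17353511, 1.56803523]), np.float64(0.3737448342565726))
block 0.55 [245.2, 131.3] 405 (array([0.57235428, 0.16072492, 1.62524522]), np.float64(8.017080610021786))
```

View pics/w6.png

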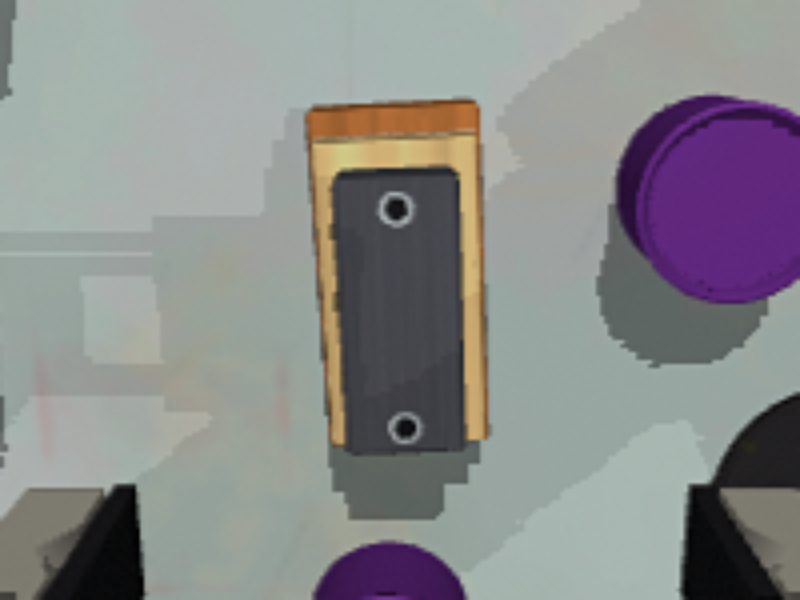

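```bash
python3 -m handwheel '[[[-0.006,-0.002,0.01,-0.035,0],[-0.004,-0.002,0.03,0,0],[0,0,0.035,0,0],[0,0,0.035,0,0],[0,0,0.025,0,0],[0,0,0.013,0,0],[0,0,0,0,0],[0,0,0,0,0]]]'
```

```text
clock: 13.0
tool_pos: [0.5722, 0.1638, 0.0941]
orientation: [180.0, -0.0, -88.1]
force: [0.0, -0.5, 0.5]
opening: 0.0877
```

```bash
python3 -m handwheel '[[[0,0,0.012,0,0],[0,0,0.009,0,0],[0,0,0.003,0,0],[0,0,0,0,0],[0,0,0,0,0.5],[0,0,0,0,1],[0,0,0,0,1],[0,0,0,0,1],[0,0,0,0,1],[0,0,0,0,1],[0,0,0,0,1],[0,0,0,0,1],[0,0,0,0,1]]]'
```

```text
clock: 14.08
tool_pos: [0.5724, 0.1645, 0.0699]
orientation: [-180.0, 0.0, -88.1]
force: [0.6, -0.2, -1.1]
opening: 0.0333
```

```bash
python3 -m handwheel '[[[0,0,0,0,1],[0,0,0,0,1]]]'
python3 - <<'E'
from h import *
s=vision.snapshot('scene');cv2.imwrite('pics/s7.png',cv2.resize(s['color'][180:310,150:300,::-1],None,fx=4.5,fy=4.5))
s,T,o=wrist();cv2.imwrite('pics/w7.png',cv2.resize(s['color'][:,:,::-1],None,fx=1.5,fy=1.5))
E
```

```text
clock: 14.25
tool_pos: [0.5723, 0.1645, 0.0698]
orientation: [180.0, -0.0, -88.0]
force: [-0.6, 0.7, 0.4]
opening: 0.0199
```

View pics/s7.png

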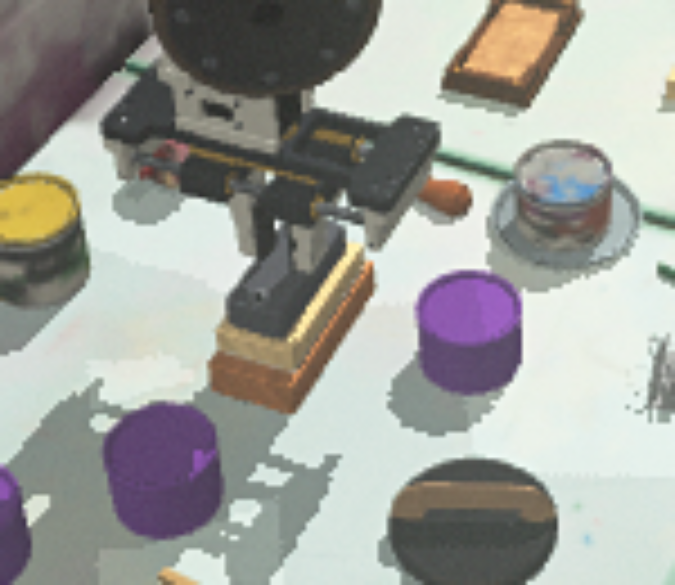

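View pics/w7.png

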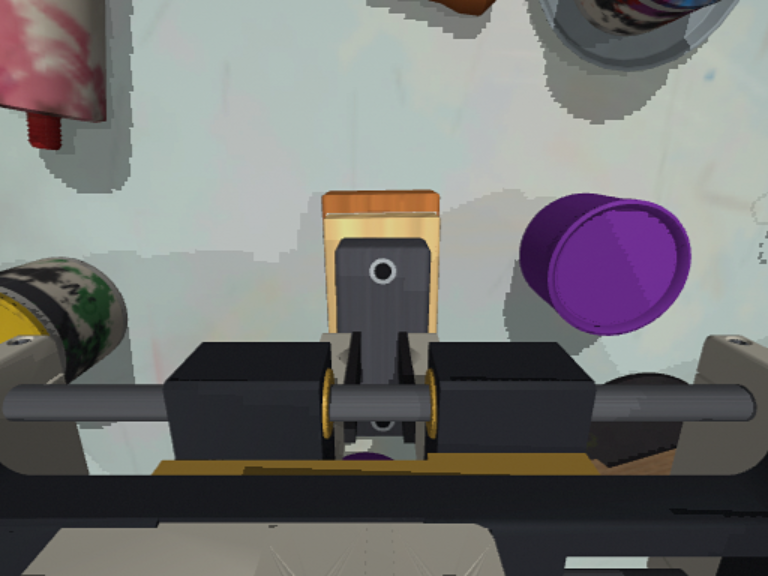

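The fingers closed above the bar, to 20 mm. In the pictures the fingertips sit about 6 mm behind the TCP, not 17 mm ahead of it. I calibrate by a light touch of the tips on the bar top, which is known to be at 72 mm.

```bash
python3 -m handwheel '[[[0,0,0.001,0,1],[0,0,0,0,1]]]';python3 -m handwheel '[[[0,0,0.001,0,1],[0,0,0,0,1]]]';python3 -m handwheel '[[[0,0,0.001,0,1],[0,0,0,0,1]]]'
```

```text
clock: 14.52
tool_pos: [0.5722, 0.1644, 0.0687]
orientation: [180.0, -0.0, -88.1]
force: [-0.6, -0.2, 0.2]
opening: 0.0017
clock: 14.68
tool_pos: [0.5723, 0.1644, 0.0677]
orientation: [180.0, -0.0, -88.1]
force: [0.1, -0.3, -0.3]
opening: 0.0007
clock: 14.85
tool_pos: [0.5724, 0.1645, 0.0676]
orientation: [-180.0, -0.0, -88.0]
force: [-2.8, -0.4, 6.5]
opening: 0.0004
```

```bash
python3 -m handwheel '[[[0,0,-0.008,0,0],[0,0,0,0,0],[0,0,0,0,0],[0,0,0,0,0],[0,0,0,0,0],[0,0,0,0,0],[0,0,0,0,0],[0,0,0,0,0],[0,0,0,0,0],[0,0,0.01,0,0],[0,0,0.01,0,0],[0,0,0.006,0,0],[0,0,0,0,0],[0,0,0,0,0]]]'
```

```text
clock: 16.02
tool_pos: [0.5719, 0.1641, 0.0479]
orientation: [179.9, -0.1, -88.0]
force: [0.4, -0.2, 0.1]
opening: 0.0858
```

```bash
python3 -m handwheel '[[[0,0,0,0,0.3],[0,0,0,0,0.6],[0,0,0,0,1],[0,0,0,0,1],[0,0,0,0,1],[0,0,0,0,1],[0,0,0,0,1],[0,0,0,0,1],[0,0,0,0,1],[0,0,0,0,1]]]'
```

```text
clock: 16.85
tool_pos: [0.5717, 0.1643, 0.0488]
orientation: [179.9, -0.0, -88.1]
force: [-4.3, 0.2, 2.8]
opening: 0.0396
```

```bash
python3 -m handwheel '[[[0,0,-0.005,0,1],[0,0,-0.01,0,1],[0,0,-0.02,0,1],[0,0,-0.03,0,1],[0,0,-0.035,0,1],[0,0,-0.035,0,1],[0,0,-0.03,0,1],[0,0,-0.015,0,1],[0,0,0,0,1],[0,0,0,0,1]]]'
python3 - <<'E'
from h import *
s=vision.snapshot('scene');cv2.imwrite('pics/s8.png',cv2.resize(s['color'][120:310,130:330,::-1],None,fx=3,fy=3))
s,T,o=wrist();cv2.imwrite('pics/w8.png',cv2.resize(s['color'][:,:,::-1],None,fx=1.5,fy=1.5))
E
```

```text
clock: 17.68
tool_pos: [0.5722, 0.1646, 0.2292]
orientation: [-180.0, 0.1, -88.1]
force: [-0.8, -0.4, -8.2]
opening: 0.04
```

View pics/s8.png

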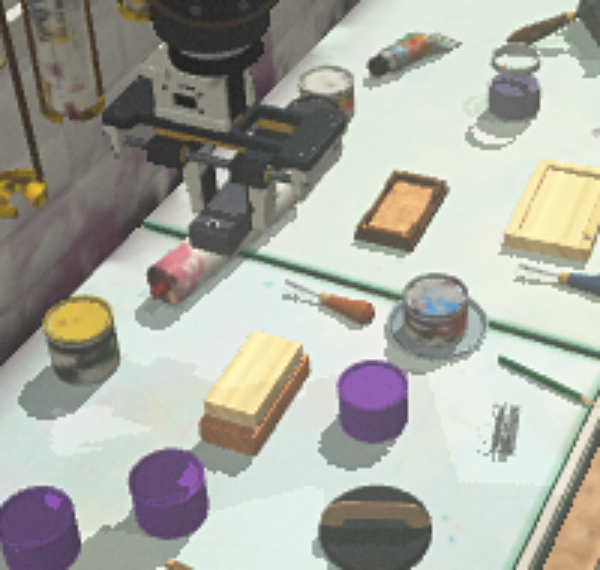

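View pics/w8.png

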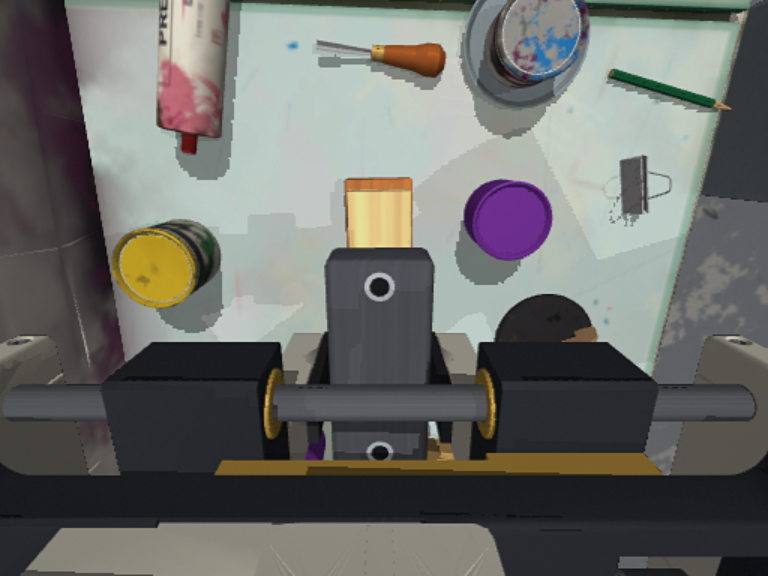

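The bar is held level and the board and block stay put at (255,395). Next is a view of the cradle.

```bash
python3 -m handwheel '[[[0.015,0,0,0,1],[0.03,0.001,0,0,1],[0.035,0.001,0,0,1],[0.035,0.001,0,0,1],[0.035,0.001,0,0,1],[0.035,0,0,0,1],[0.03,0,0,0,1],[0.02,0,0,0,1],[0.01,0,0,0,1],[0,0,0,0,1],[0,0,0,0,1]]]'
cat > hole.py <<'E'
from h import *
E
python3 - <<'E'
from h import *
s,T,o=wrist();cv2.imwrite('pics/w9.png',cv2.resize(s['color'][:,:,::-1],None,fx=1.5,fy=1.5))
print(o['tool_pos'],o['orientation'])
# bar hole midpoint in tool coords
I=s['tool_from_camera']
a,b=[atz(s,(c/1.5,r/1.5),-.0235,I) for c,r in((379.5,286),(380,452))]
print('holes tool',a.round(4),b.round(4))
for q in silhouettes('cradle',s)[:2]: print(q['conf'],q['xy'],q['region'].sum(),fit('cradle',np.array([.568,-.176,1.63]),[(s,T,q['region'].astype(float))],0))
for q in silhouettes('bed',s)[:2]: print('bed',q['conf'],q['xy'],q['region'].sum(),fit('bed',np.array([.4,-.253,1.64]),[(s,T,q['region'].astype(float))],0))
E
```

```text
clock: 18.7
tool_pos: [0.576, -0.081, 0.2274]
orientation: [179.9, 0.0, -88.1]
force: [-0.9, -0.5, -5.6]
opening: 0.0398
[ 0.57600566 -0.08096344  0.22740065] [ 1.79861628e+02  2.78007890e-03 -8.81359318e+01]
holes tool [ 0.0365 -0.0003 -0.0235] [-0.0357 -0.0002 -0.0235]
0.76 [258.3, 88.5] 5049 (array([ 0.56923239, -0.17479837,  1.62871941]), np.float64(0.09356230509633047))
bed 0.86 [396.8, 43.9] 8233 (array([ 0.40055831, -0.25259495,  1.66113107]), np.float64(0.014994653272459234))
```

View pics/w9.png

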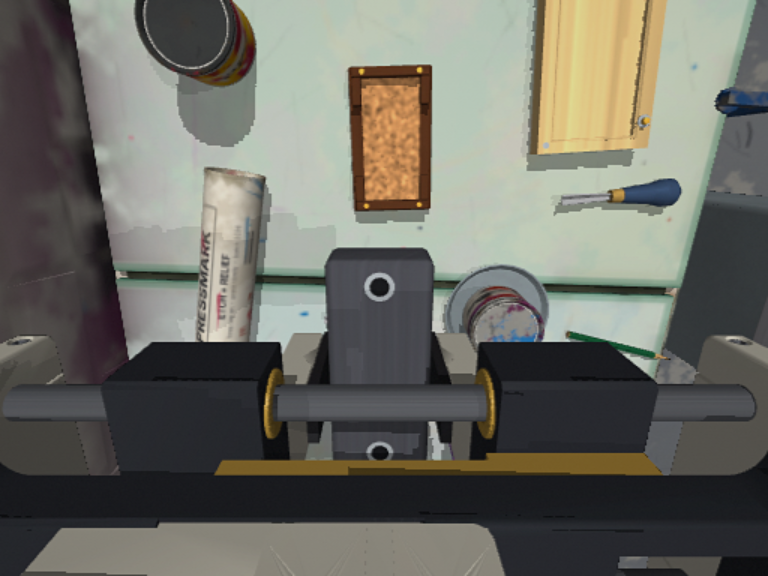

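Run:
```python
from h import *
s,T,o=wrist()
c=s['color'][30:160,215:305,::-1];cv2.imwrite('pics/w9c.png',cv2.resize(c,None,fx=4.5,fy=4.5,interpolation=cv2.INTER_CUBIC))
P=np.array([atz(s,(c/1.5,r/1.5),.018,T)[:2] for c,r in((349,67),(432,66),(430,211),(355,213))])
print(P.round(4),P.mean(0)); d=P[2]+P[3]-P[0]-P[1]; print(np.arctan2(d[1],d[0]),np.hypot(*d)/2)
for k in range(2):
    pass
```

```text
[[ 0.6073 -0.2315]
 [ 0.5386 -0.2346]
 [ 0.5319 -0.1155]
 [ 0.6004 -0.1114]] [ 0.56954551 -0.17326396]
1.6277891885896352 0.11975682365460971
```

View pics/w9c.png

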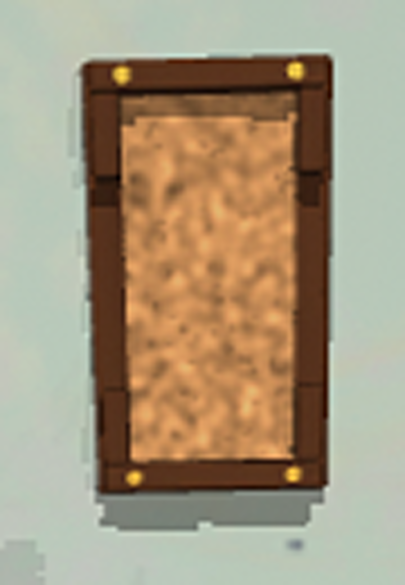

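```bash
python3 -m handwheel '[[[0.015,0.002,0,-0.024,1],[0.025,0.003,0,0,1],[0.025,0.003,0,0,1],[0.018,0.001,0.01,0,1],[0.01,0,0.02,0,1],[0,0,0.035,0,1],[0,0,0.035,0,1],[0,0,0.03,0,1],[0,0,0.03,0,1],[0,0,0.02,0,1],[0,0,0,0,1],[0,0,0,0,1]]]'
python3 - <<'E'
from h import *
s,T,o=wrist();cv2.imwrite('pics/w10.png',cv2.resize(s['color'][:,:,::-1],None,fx=1.5,fy=1.5))
s=vision.snapshot('scene');cv2.imwrite('pics/s10.png',cv2.resize(s['color'][110:250,200:350,::-1],None,fx=4,fy=4))
E
```

```text
clock: 19.9
tool_pos: [0.5725, -0.1733, 0.0483]
orientation: [179.9, -0.0, -86.6]
force: [1.1, 0.3, -5.6]
opening: 0.04
```

View pics/w10.png

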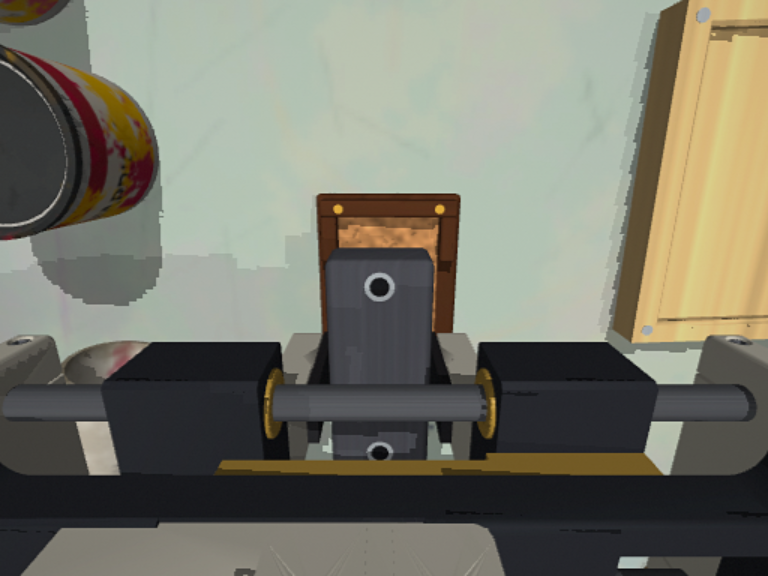

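View pics/s10.png

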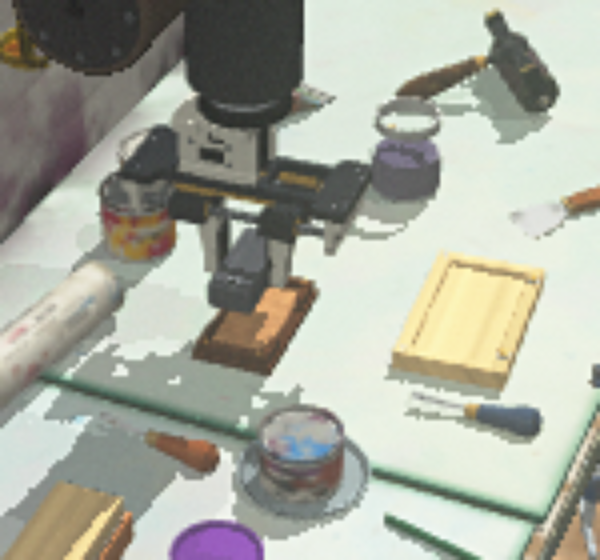

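```bash
python3 -m handwheel '[[[0,0.0035,0.01,0,1],[0,0,0.01,0,1],[0,0,0,0,1],[0,0,0,0,1]]]'; python3 -m handwheel '[[[0,0,0.006,0,1],[0,0,0.006,0,1],[0,0,0.003,0,1],[0,0,0,0,1],[0,0,0,0,1]]]'
```

```text
clock: 20.33
tool_pos: [0.5685, -0.1741, 0.0284]
orientation: [179.9, 0.0, -86.7]
force: [0.3, -0.8, -6.3]
opening: 0.04
clock: 20.75
tool_pos: [0.569, -0.1741, 0.0135]
orientation: [180.0, -0.0, -86.7]
force: [-1.1, -1.1, -5.4]
opening: 0.0398
```

```bash
python3 -m handwheel '[[[0,0,0.0015,0,1],[0,0,0,0,1]]]'; python3 -m handwheel '[[[0,0,0.001,0,1],[0,0,0,0,1]]]'; python3 -m handwheel '[[[0,0,0.0005,0,1],[0,0,0,0,1]]]'
```

```text
clock: 20.92
tool_pos: [0.5693, -0.174, 0.0123]
orientation: [-180.0, -0.0, -86.7]
force: [-0.7, 0.2, -7.5]
opening: 0.0397
clock: 21.08
tool_pos: [0.5693, -0.1741, 0.0114]
orientation: [-180.0, 0.0, -86.7]
force: [-0.7, 0.4, -6.6]
opening: 0.0391
clock: 21.25
tool_pos: [0.5692, -0.1741, 0.0109]
orientation: [-180.0, 0.0, -86.7]
force: [-0.7, -0.3, -6.8]
opening: 0.0402
```

```bash
python3 -m handwheel '[[[0,0,0.001,0,1],[0,0,0,0,1]]]'; python3 -m handwheel '[[[0,0,0.0005,0,1],[0,0,0,0,1]]]'
```

```text
clock: 21.42
tool_pos: [0.5693, -0.1741, 0.0108]
orientation: [-180.0, -0.0, -86.7]
force: [-3.3, 2.4, 3.5]
opening: 0.0395
clock: 21.58
tool_pos: [0.5693, -0.1741, 0.0107]
orientation: [-180.0, -0.0, -86.7]
force: [-5.1, 3.1, 9.2]
opening: 0.04
```

```bash
python3 -m handwheel '[[[0,0,-0.001,0,1],[0,0,0,0,0.6],[0,0,0,0,0.3],[0,0,0,0,0],[0,0,0,0,0],[0,0,0,0,0],[0,0,0,0,0],[0,0,0,0,0],[0,0,-0.01,0,0],[0,0,-0.02,0,0],[0,0,-0.035,0,0],[0,0,-0.035,0,0],[0,0,-0.035,0,0],[0,0,-0.035,0,0],[0,0,-0.035,0,0],[0,0,-0.02,0,0],[0,0,0,0,0],[0,0,0,0,0]]]'
python3 - <<'E'
from h import *
s,T,o=wrist();cv2.imwrite('pics/w11.png',cv2.resize(s['color'][:,:,::-1],None,fx=1.5,fy=1.5))
for q in silhouettes('bed',s)[:2]: print('bed',q['conf'],q['xy'],q['region'].sum(),fit('bed',np.array([.4,-.253,1.64]),[(s,T,q['region'].astype(float))],0))
for q in silhouettes('bar_c',s)[:2]: print('bar',q['conf'],q['xy'],q['region'].sum(),fit('bar',np.array([.569,-.174,1.63]),[(s,T,q['region'].astype(float))],0.01))
E
```

```text
clock: 23.08
tool_pos: [0.5697, -0.1741, 0.2377]
orientation: [-179.8, -0.0, -86.7]
force: [0.2, -0.2, -1.0]
opening: 0.0872
bed 0.83 [380.5, 108.1] 8768 (array([ 0.4007471 , -0.25141695,  1.66074614]), np.float64(0.021720695577501073))
bed 0.54 [301.6, 242.6] 403 (array([ 0.52508916,  0.45512071, -2.11390947]), np.float64(1.0))
bar 0.74 [252.1, 162.1] 1914 (array([ 0.57090272, -0.17585015,  1.64330145]), np.float64(0.04497920380273321))
```

View pics/w11.png

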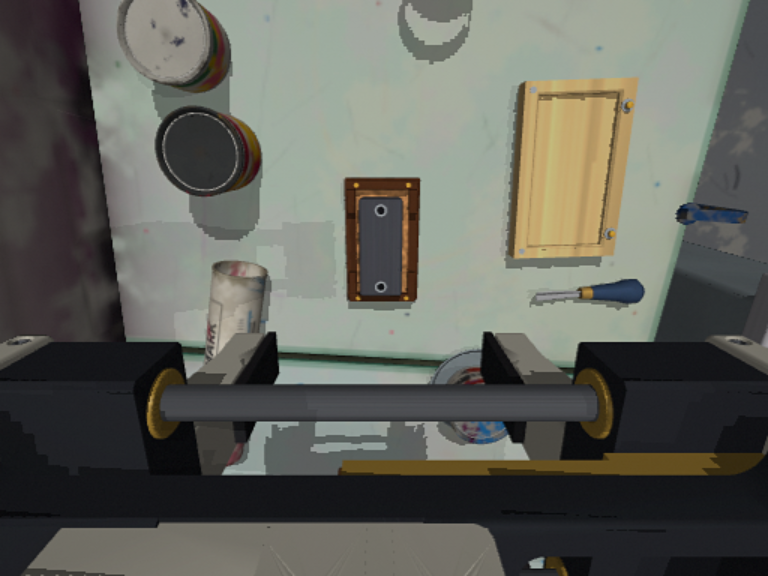

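The bar lies inside the cradle's stops at (380,248). Now the pressing board.

```bash
python3 -m handwheel '[[[-0.015,-0.001,0,0,0],[-0.03,-0.002,0,0,0],[-0.037,-0.0025,0,0,0],[-0.037,-0.0025,0,0,0],[-0.037,-0.0025,0,0,0],[-0.037,-0.0025,0,0,0],[-0.037,-0.0025,0,0,0],[-0.037,-0.0025,0,0,0],[-0.03,-0.0015,0,0,0],[-0.018,0,0,0,0],[-0.01,0,0,0,0],[0,0,0,0,0],[0,0,0,0,0]]]'
python3 - <<'E'
from h import *
s,T,o=wrist();cv2.imwrite('pics/w12.png',cv2.resize(s['color'][:,:,::-1],None,fx=1.5,fy=1.5))
cv2.imwrite('pics/w12c.png',cv2.resize(s['color'][100:230,190:320,::-1],None,fx=4.5,fy=4.5,interpolation=cv2.INTER_CUBIC))
print(o['tool_pos'],o['orientation'])
for k,z0 in (('caul',.03),('block',0)):
    for q in silhouettes(k+'_c',s)[:2]: 
        print(k,q['conf'],q['xy'],q['region'].sum(),fit(k,np.array([.57,.165,1.6]),[(s,T,q['region'].astype(float))],z0))
for q in silhouettes('tin_c',s): print('tin',q['conf'],q['xy'],atz(s,q['xy'],.0235,T))
E
```

```text
clock: 24.32
tool_pos: [0.5694, 0.1514, 0.2344]
orientation: [179.9, -0.1, -86.6]
force: [0.5, -0.6, 1.5]
opening: 0.0877
[0.5694158  0.15140151 0.23438019] [ 1.79900804e+02 -5.74812108e-02 -8.66252032e+01]
caul 0.77 [253.3, 170.1] 3059 (array([0.57222193, 0.16204888, 1.6040595 ]), np.float64(0.04787672506073367))
block 0.6 [252.1, 132.8] 382 (array([0.57413534, 0.16239994, 1.60149408]), np.float64(8.735181192896007))
tin 0.9 [335.5, 157.3] [0.45492021 0.1333505  0.0235    ]
tin 0.79 [237.7, 252.8] [0.58540092 0.29199066 0.0235    ]
tin 0.63 [351.9, 38.9] [ 0.45645918 -0.01499278  0.0235    ]
tin 0.6 [194.4, 299.8] [0.65352421 0.38408933 0.0235    ]
```

View pics/w12.png

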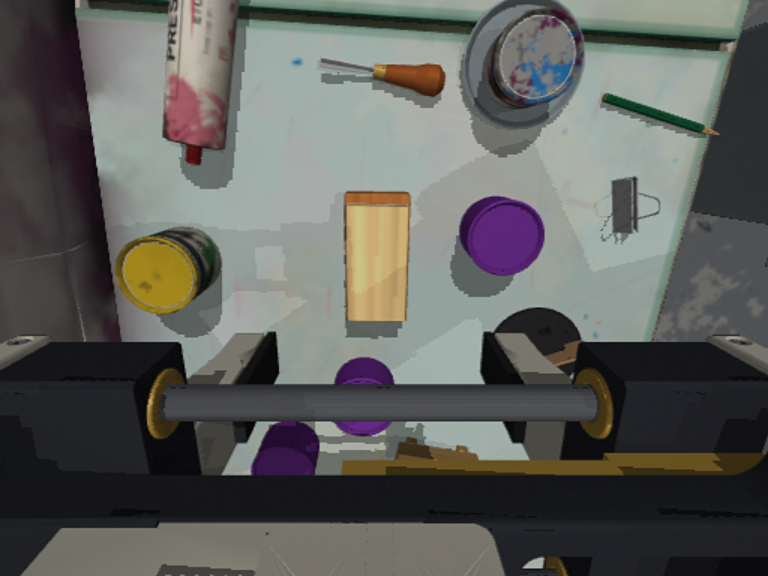

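View pics/w12c.png

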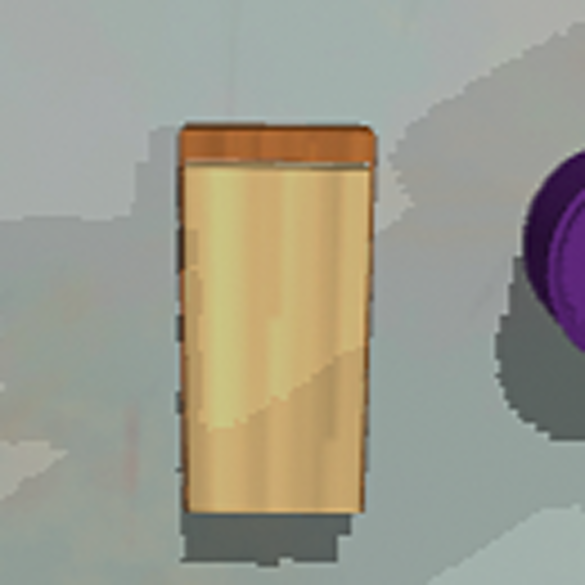

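```bash
python3 -m handwheel '[[[-0.006,-0.002,0.015,0.026,0],[-0.0045,-0.001,0.035,0,0],[0,0,0.035,0,0],[0,0,0.035,0,0],[0,0,0.035,0,0],[0,0,0.02,0,0],[0,0,0.01,0,0],[0,0,0,0,0],[0,0,0,0,0]]]'
```

```text
clock: 25.27
tool_pos: [0.573, 0.1618, 0.051]
orientation: [-180.0, -0.0, -88.2]
force: [0.4, 0.5, 0.6]
opening: 0.0878
```

```bash
python3 -m handwheel '[[[0,0,0.01,0,0],[0,0,0.008,0,0],[0,0,0.003,0,0],[0,0,0,0,0],[0,0,0,0,0.3],[0,0,0,0,0.6],[0,0,0,0,1],[0,0,0,0,1],[0,0,0,0,1],[0,0,0,0,1],[0,0,0,0,1],[0,0,0,0,1],[0,0,0,0,1],[0,0,0,0,1]]]'
```

```text
clock: 26.43
tool_pos: [0.5723, 0.1622, 0.0295]
orientation: [180.0, 0.0, -88.2]
force: [-1.3, 0.1, 2.3]
opening: 0.0539
```

```bash
python3 -m handwheel '[[[0,0,-0.005,0,1],[0,0,-0.015,0,1],[0,0,-0.03,0,1],[0,0,-0.035,0,1],[0,0,-0.035,0,1],[0,0,-0.035,0,1],[0,0,-0.025,0,1],[0,0,-0.015,0,1],[0,0,0,0,1]]]'
python3 - <<'E'
from h import *
s,T,o=wrist();cv2.imwrite('pics/w13.png',cv2.resize(s['color'][:,:,::-1],None,fx=1.5,fy=1.5))
print(o['tool_pos'],o['opening'])
E
```

```text
clock: 27.18
tool_pos: [0.5742, 0.1628, 0.229]
orientation: [-179.6, 0.2, -88.1]
force: [1.7, -0.2, -0.4]
opening: 0.054
[0.57418039 0.16284137 0.22899836] 0.05401974538990268
```

View pics/w13.png

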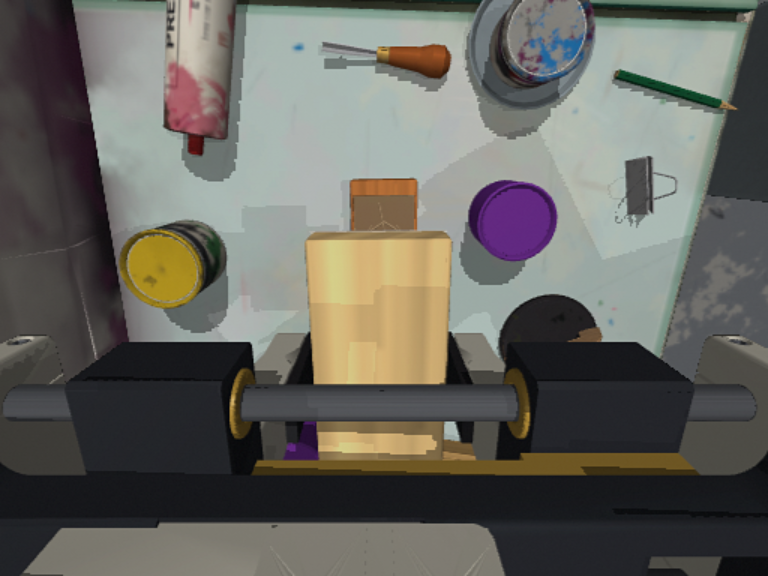

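```bash
python3 -m handwheel '[[[-0.015,0.003,0,0,1],[-0.03,0.005,0,0,1],[-0.038,0.006,0,0,1],[-0.038,0.006,0,0,1],[-0.038,0.006,0,0,1],[-0.038,0.006,0,0,1],[-0.038,0.006,0,0,1],[-0.038,0.006,0,0,1],[-0.038,0.006,0,0,1],[-0.038,0.006,0,0,1],[-0.028,0.003,0,0,1],[-0.015,0,0,0,1],[-0.008,0,0,0,1],[0,0,0,0,1],[0,0,0,0,1]]]'
python3 - <<'E'
from h import *
s,T,o=wrist();cv2.imwrite('pics/w14.png',cv2.resize(s['color'][:,:,::-1],None,fx=1.5,fy=1.5))
print(o['tool_pos'],o['orientation'])
for q in silhouettes('rack',s)[:2]:
    m=q['region'].astype(np.uint8); c,_=cv2.findContours(m,0,1); h=cv2.convexHull(np.vstack(c)); f=np.zeros_like(m); cv2.fillConvexPoly(f,h,1)
    print(q['conf'],q['xy'],m.sum(),f.sum(),fit('rack',np.array([.5,.447,1.45]),[(s,T,f.astype(float))],0))
E
```

```text
clock: 28.48
tool_pos: [0.5005, 0.5593, 0.2229]
orientation: [179.9, -0.1, -88.2]
force: [0.5, -0.4, -0.6]
opening: 0.0534
[0.50045468 0.55925823 0.22294867] [ 1.79929511e+02 -1.06660621e-01 -8.81743429e+01]
0.94 [261.3, 49.5] 5236 9001 (array([0.49862304, 0.447751  , 1.43752663]), np.float64(0.016251789016906618))
```

View pics/w14.png

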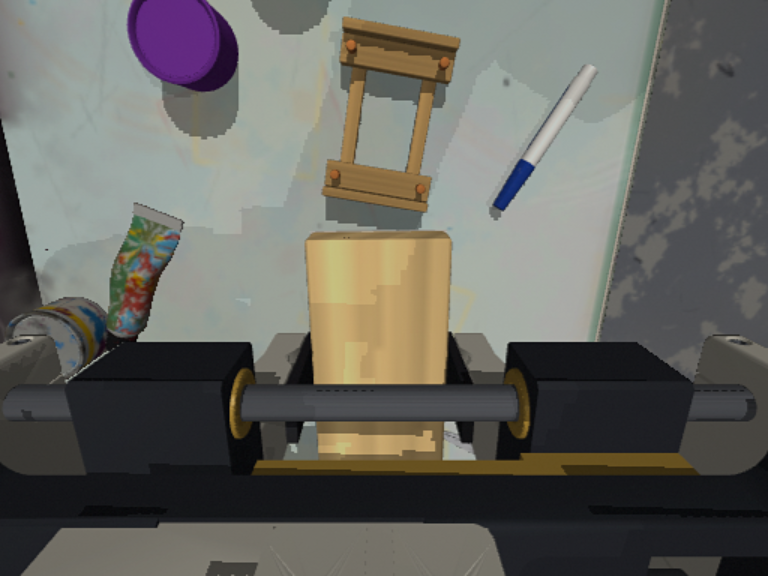

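Run:
```python
from h import *
s,T,o=wrist()
P=np.array([atz(s,(c/1.5,r/1.5),.032,T)[:2] for c,r in((351,45),(445,62),(421,188),(335,175))])
print(P.round(4),P.mean(0)); d=P[2]+P[3]-P[0]-P[1]; e=P[0]+P[3]-P[1]-P[2];print(np.arctan2(d[1],d[0]),np.arctan2(e[1],e[0])+np.pi/2,np.hypot(*d)/2,np.hypot(*e)/2)
cv2.imwrite('pics/w14c.png',cv2.resize(s['color'][0:150,205:315,::-1],None,fx=4,fy=4,interpolation=cv2.INTER_CUBIC))
for n in('top','scene'):
    S=vision.snapshot(n)
    for q in silhouettes('rack',S)[:1]:
        m=q['region'].astype(np.uint8); c,_=cv2.findContours(m,0,1); h=cv2.convexHull(np.vstack(c)); f=np.zeros_like(m); cv2.fillConvexPoly(f,h,1)
        print(n,q['conf'],q['xy'],fit('rack',np.array([.5,.447,1.45]),[(S,S['cam_to_world'],f.astype(float))],0))
```

```text
[[0.5285 0.3946]
 [0.4545 0.4043]
 [0.4676 0.5014]
 [0.5412 0.4928]] [0.49793551 0.44829369]
1.4397473665784966 1.4474747850714622 0.09851280944846805 0.07436698235172463
top 0.94 [145.1, 193.7] (array([0.49949898, 0.45269413, 1.42674525]), np.float64(0.04394954759809562))
scene 0.96 [181.1, 335.8] (array([0.50201118, 0.44526856, 1.40682867]), np.float64(0.07494391244870041))
```

View pics/w14c.png

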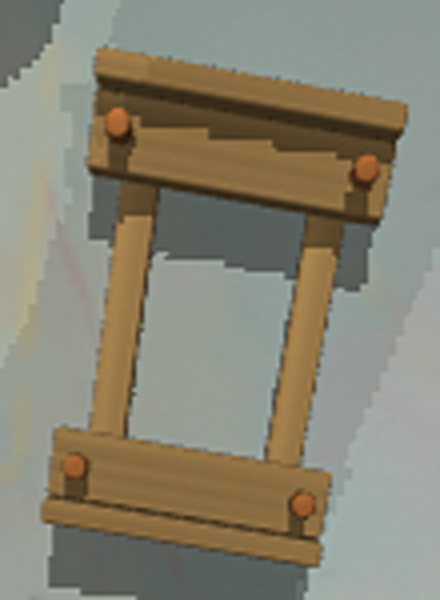

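```bash
python3 -m handwheel '[[[0.015,0.001,0,0,1],[0.025,0.001,0,0,1],[0.03,0.002,0,0,1],[0.025,0.001,0,0,1],[0.017,0.001,0.01,0,1],[0,0,0.02,0.082,1],[0,0,0.03,0.081,1],[0,0,0.035,0,1],[0,0,0.03,0,1],[0,0,0.02,0,1],[0,0,0.01,0,1],[0,0,0,0,1],[0,0,0,0,1]]]'
python3 - <<'E'
from h import *
s,T,o=wrist();cv2.imwrite('pics/w15.png',cv2.resize(s['color'][:,:,::-1],None,fx=1.5,fy=1.5))
s=vision.snapshot('scene');cv2.imwrite('pics/s15.png',cv2.resize(s['color'][250:384,110:260,::-1],None,fx=4.4,fy=4.4))
E
```

```text
clock: 29.92
tool_pos: [0.4987, 0.4481, 0.0701]
orientation: [-180.0, 0.0, -97.5]
force: [-0.3, -0.5, -1.1]
opening: 0.0535
```

View pics/w15.png

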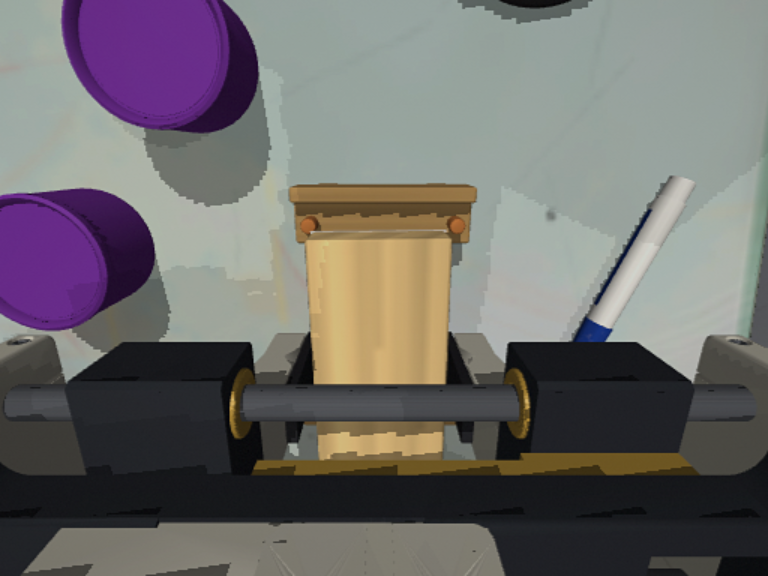

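View pics/s15.png

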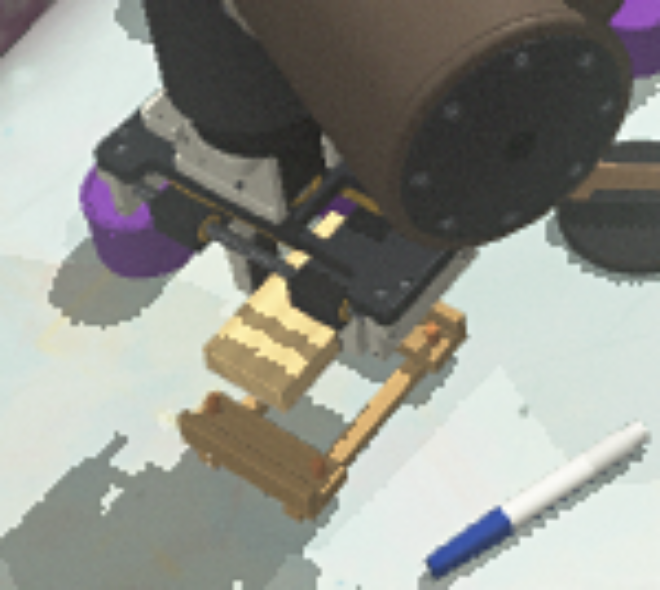

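```bash
python3 -m handwheel '[[[0,0.002,0.01,0,1],[0,0,0.015,0,1],[0,0,0.01,0,1],[0,0,0.005,0,1],[0,0,0,0,1],[0,0,0,0,1]]]'; python3 -m handwheel '[[[0,0,0.004,0,1],[0,0,0.002,0,1],[0,0,0,0,1]]]'; python3 -m handwheel '[[[0,0,0.001,0,1],[0,0,0,0,1]]]'
```

```text
clock: 30.52
tool_pos: [0.4963, 0.4483, 0.0293]
orientation: [-180.0, -0.0, -97.5]
force: [-0.6, 0.6, -0.3]
opening: 0.0539
clock: 30.77
tool_pos: [0.4961, 0.4481, 0.0232]
orientation: [180.0, -0.0, -97.5]
force: [-0.5, 0.8, -1.3]
opening: 0.0539
clock: 30.93
tool_pos: [0.4962, 0.4482, 0.0224]
orientation: [-180.0, 0.0, -97.5]
force: [-0.1, 0.4, -1.7]
opening: 0.0538
```

```bash
python3 -m handwheel '[[[0,0,0.001,0,1],[0,0,0,0,1]]]'; python3 -m handwheel '[[[0,0,0.0007,0,1],[0,0,0,0,1]]]'
```

```text
clock: 31.1
tool_pos: [0.4963, 0.4483, 0.0216]
orientation: [-180.0, 0.0, -97.5]
force: [0.1, 0.9, -0.4]
opening: 0.0536
clock: 31.27
tool_pos: [0.4963, 0.4484, 0.0215]
orientation: [-180.0, 0.0, -97.5]
force: [-1.8, -0.3, 5.1]
opening: 0.0537
```

Contact came at 21.5 mm as expected. I release and look.

```bash
python3 -m handwheel '[[[0,0,-0.0005,0,1],[0,0,0,0,0.6],[0,0,0,0,0.3],[0,0,0,0,0],[0,0,0,0,0],[0,0,0,0,0],[0,0,0,0,0],[0,0,0,0,0],[0,0,-0.01,0,0],[0,0,-0.02,0,0],[0,0,-0.035,0,0],[0,0,-0.035,0,0],[0,0,-0.035,0,0],[0,0,-0.035,0,0],[0,0,-0.03,0,0],[0,0,-0.015,0,0],[0,0,0,0,0]]]'
python3 - <<'E'
from h import *
s,T,o=wrist();cv2.imwrite('pics/w16.png',cv2.resize(s['color'][60:240,150:360,::-1],None,fx=3.3,fy=3.3))
print(o['tool_pos'],o['orientation'])
for q in silhouettes('caul_c',s)[:2]: print(q['conf'],q['xy'],fit('caul',np.array([.497,.448,1.44]),[(s,T,q['region'].astype(float))],.022))
E
```

```text
clock: 32.68
tool_pos: [0.4976, 0.4495, 0.2424]
orientation: [-179.7, 0.4, -97.5]
force: [0.7, -0.6, 0.1]
opening: 0.0877
[0.49763711 0.44951178 0.24244162] [-179.73309662    0.40259848  -97.47771121]
0.98 [256.4, 160.7] (array([0.49759164, 0.44771382, 1.44771884]), np.float64(0.024424056286964403))
```

View pics/w16.png

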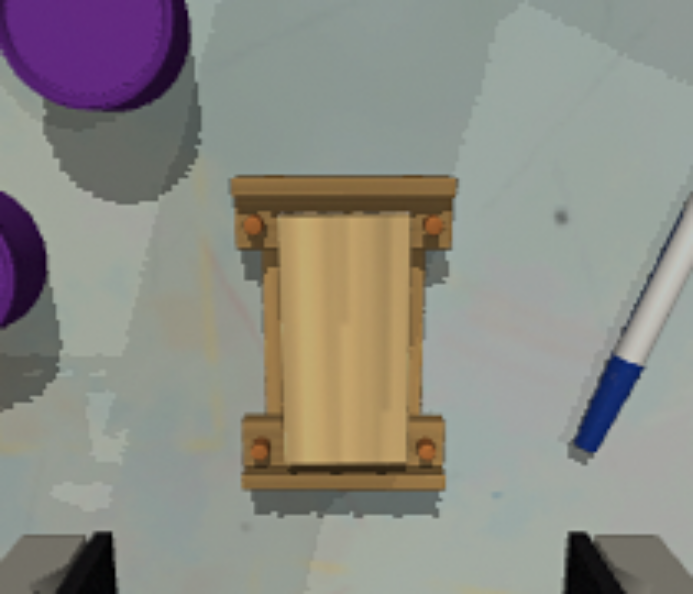

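The board rests on both rails, centred between the dowels and lips at (345,340). Now the block.

```bash
python3 -m handwheel '[[[0.015,-0.006,0,0,0],[0.03,-0.012,0,0,0],[0.035,-0.014,0,0,0],[0.035,-0.014,0,0,0],[0.035,-0.014,0,0,0],[0.035,-0.014,0,0,0],[0.035,-0.014,0,0,0],[0.032,-0.012,0,0,0],[0.02,-0.008,0,0,0],[0.012,-0.005,0,0,0],[0,0,0,-0.08,0],[0,0,0,-0.083,0],[0,0,0,0,0],[0,0,0,0,0]]]'
python3 - <<'E'
from h import *
s,T,o=wrist();cv2.imwrite('pics/w17.png',cv2.resize(s['color'][:,:,::-1],None,fx=1.5,fy=1.5))
print(o['tool_pos'],o['orientation'])
for q in silhouettes('block_c',s)[:2]: print(q['conf'],q['xy'],q['region'].sum(),fit('block',np.array([.57,.165,1.6]),[(s,T,q['region'].astype(float))],0))
E
```

```text
clock: 33.95
tool_pos: [0.5708, 0.1517, 0.2354]
orientation: [179.9, -0.0, -88.3]
force: [0.5, -0.2, -0.1]
opening: 0.0877
[0.57077244 0.15173838 0.23542008] [ 1.79929662e+02 -3.35186739e-02 -8.83078457e+01]
0.91 [254.2, 168.5] 3562 (array([0.57273373, 0.16228905, 1.60378385]), np.float64(0.040951877662912445))
```

View pics/w17.png

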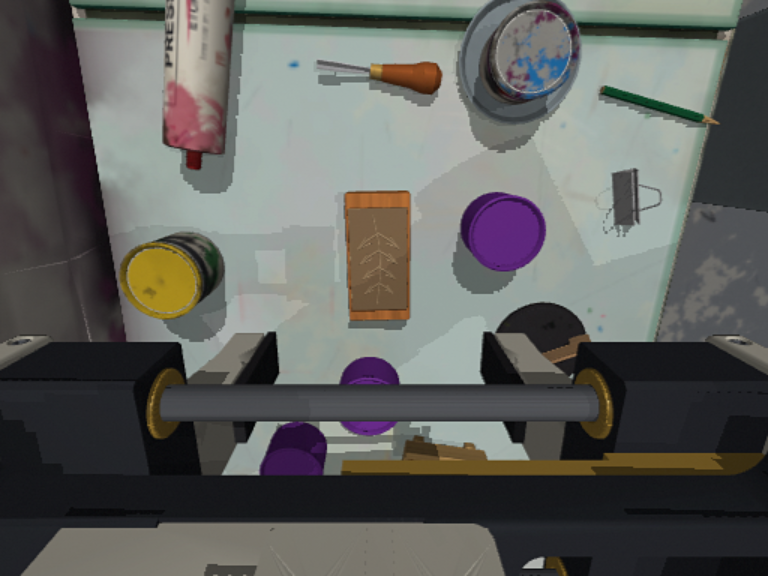

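```bash
python3 -m handwheel '[[[-0.006,-0.001,0.015,0,0],[-0.0045,-0.001,0.035,0,0],[0,0,0.035,0,0],[0,0,0.035,0,0],[0,0,0.035,0,0],[0,0,0.025,0,0],[0,0,0.015,0,0],[0,0,0.005,0,0],[0,0,0,0,0],[0,0,0,0,0]]]'
python3 - <<'E'
from h import *
s=vision.snapshot('scene');cv2.imwrite('pics/s18.png',cv2.resize(s['color'][180:310,150:300,::-1],None,fx=4.5,fy=4.5))
E
```

```text
clock: 34.88
tool_pos: [0.5733, 0.1629, 0.0368]
orientation: [-180.0, 0.0, -88.2]
force: [0.1, 0.3, -0.0]
opening: 0.0879
```

View pics/s18.png

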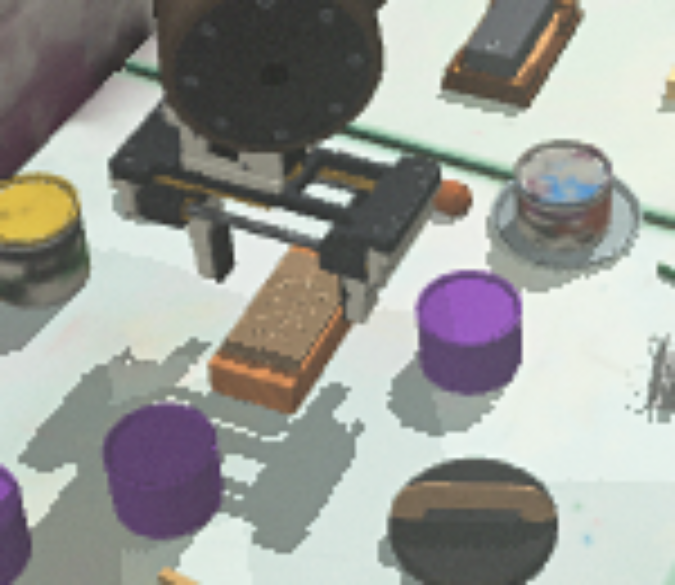

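```bash
python3 -m handwheel '[[[0,0,0.008,0,0],[0,0,0.007,0,0],[0,0,0.002,0,0],[0,0,0,0,0]]]'; python3 -m handwheel '[[[0,0,0.006,0,0],[0,0,0.005,0,0],[0,0,0.0023,0,0],[0,0,0,0,0],[0,0,0,0,0]]]'
```

```text
clock: 35.27
tool_pos: [0.5723, 0.1622, 0.0185]
orientation: [179.9, -0.0, -88.2]
force: [-0.5, -0.3, -0.8]
opening: 0.0876
clock: 35.68
tool_pos: [0.5727, 0.1623, 0.0056]
orientation: [180.0, -0.0, -88.2]
force: [-0.4, -0.3, 0.5]
opening: 0.0877
```

```bash
python3 -m handwheel '[[[0,0,0,0,0.3],[0,0,0,0,0.6],[0,0,0,0,1],[0,0,0,0,1],[0,0,0,0,1],[0,0,0,0,1],[0,0,0,0,1],[0,0,0,0,1],[0,0,0,0,1]]]'; python3 -m handwheel '[[[0,0,-0.005,0,1],[0,0,-0.015,0,1],[0,0,-0.03,0,1],[0,0,-0.035,0,1],[0,0,-0.035,0,1],[0,0,-0.035,0,1],[0,0,-0.03,0,1],[0,0,-0.02,0,1],[0,0,-0.01,0,1],[0,0,0,0,1]]]'
python3 - <<'E'
from h import *
s,T,o=wrist();cv2.imwrite('pics/w19.png',cv2.resize(s['color'][:,:,::-1],None,fx=1.5,fy=1.5))
print(o['tool_pos'],o['opening'])
E
```

```text
clock: 36.43
tool_pos: [0.5726, 0.1624, 0.006]
orientation: [180.0, -0.0, -88.2]
force: [-1.8, 0.9, 3.5]
opening: 0.0596
clock: 37.27
tool_pos: [0.5738, 0.1629, 0.2233]
orientation: [-179.8, 0.1, -88.2]
force: [0.3, 0.8, -2.7]
opening: 0.0596
[0.5738482  0.16291565 0.22331036] 0.0596119351902109
```

View pics/w19.png

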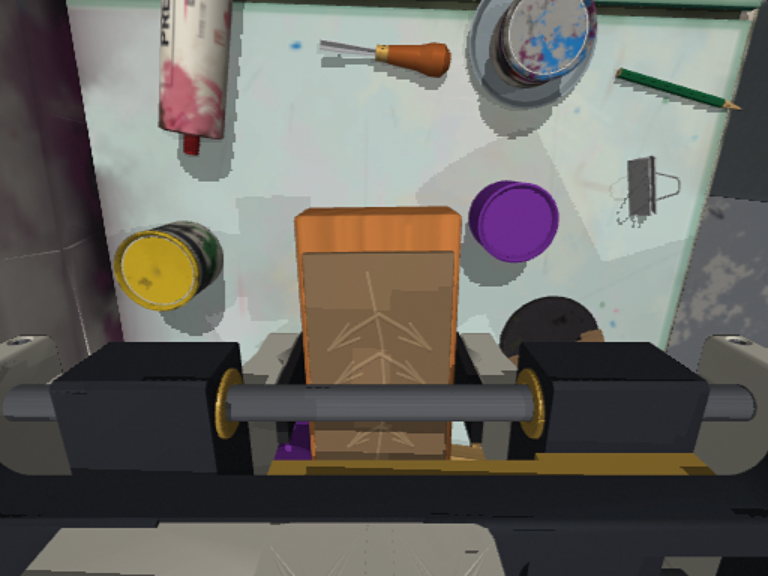

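```bash
python3 -m handwheel '[[[0.015,0.009,0,0,1],[0.028,0.0165,0,0,1],[0.033,0.0195,0,0,1],[0.033,0.0195,0,0,1],[0.033,0.0195,0,0,1],[0.033,0.0195,0,0,1],[0.033,0.0195,0,0,1],[0.033,0.0195,0,0,1],[0.023,0.0135,0,0,1],[0.015,0.008,0,0,1],[0.008,0.004,0,-0.059,1],[0,0,0,0,1],[0,0,0,0,1]]]'
python3 - <<'E'
from h import *
s,T,o=wrist();cv2.imwrite('pics/w20.png',cv2.resize(s['color'][:,:,::-1],None,fx=1.5,fy=1.5))
print(o['tool_pos'],o['orientation'])
for q in silhouettes('bed',s)[:2]: print('bed',q['conf'],q['xy'],q['region'].sum(),fit('bed',np.array([.4,-.253,1.64]),[(s,T,q['region'].astype(float))],0))
E
```

```text
clock: 38.4
tool_pos: [0.4131, -0.1301, 0.2193]
orientation: [179.9, 0.0, -84.9]
force: [-0.3, -0.0, -0.9]
opening: 0.0598
[ 0.41310144 -0.13010194  0.21927633] [ 1.79850613e+02  1.72573747e-02 -8.49360432e+01]
bed 0.56 [272.1, 65.0] 10666 (array([ 0.40041563, -0.25208666,  1.66000367]), np.float64(0.015282205137821114))
```

View pics/w20.png

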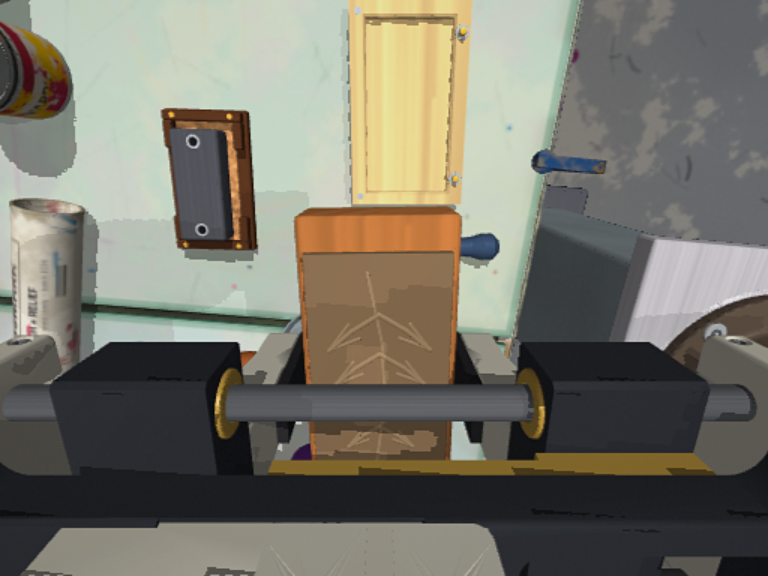

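```bash
python3 -m handwheel '[[[0.015,0.003,0,0,1],[0.028,0.0055,0,0,1],[0.033,0.0065,0,0,1],[0.028,0.0055,0.01,0,1],[0.013,0.002,0.02,0,1],[0.005,0.001,0.03,0,1],[0,0,0.035,0,1],[0,0,0.03,0,1],[0,0,0.02,0,1],[0,0,0.01,0,1],[0,0,0,0,1],[0,0,0,0,1]]]'
python3 - <<'E'
from h import *
s,T,o=wrist();cv2.imwrite('pics/w21.png',cv2.resize(s['color'][:,:,::-1],None,fx=1.5,fy=1.5))
print(o['tool_pos'],o['orientation'])
s=vision.snapshot('scene');cv2.imwrite('pics/s21.png',cv2.resize(s['color'][110:250,230:380,::-1],None,fx=4,fy=4))
E
```

```text
clock: 39.5
tool_pos: [0.4018, -0.2529, 0.0652]
orientation: [179.9, 0.0, -84.8]
force: [-1.1, 0.8, -0.9]
opening: 0.0596
[ 0.40184398 -0.2529354   0.06522464] [ 1.79881939e+02  2.07838953e-02 -8.47528846e+01]
```

View pics/w21.png

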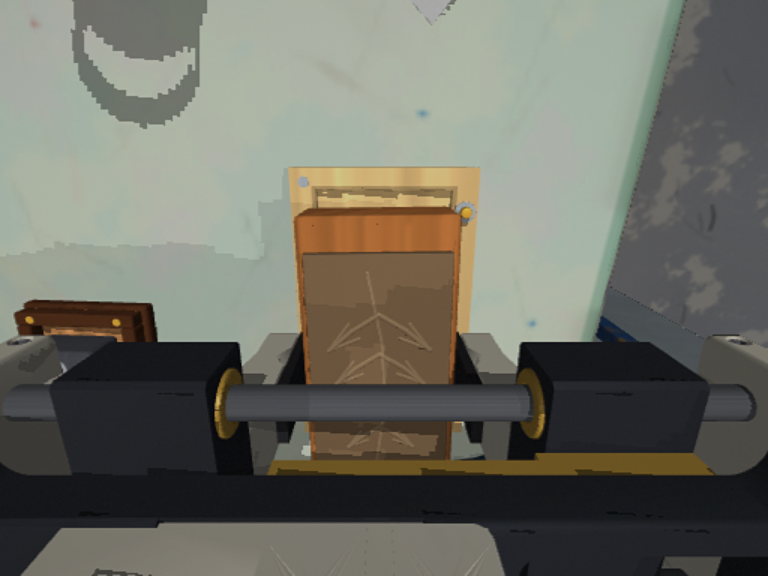

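View pics/s21.png

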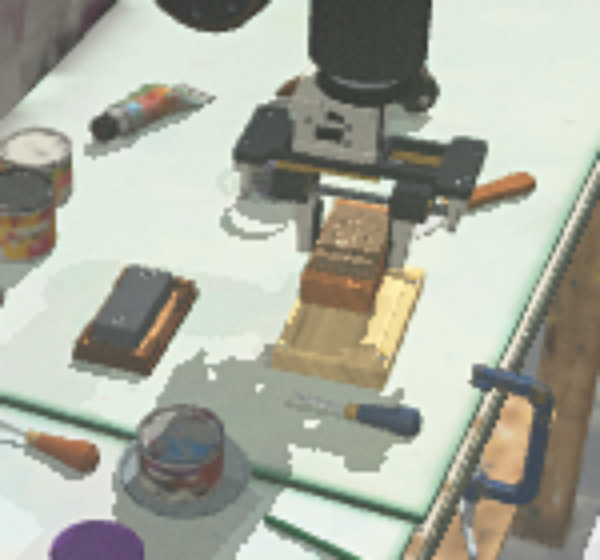

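```bash
python3 -m handwheel '[[[0,0.002,0.01,0,1],[0,0,0.015,0,1],[0,0,0.01,0,1],[0,0,0,0,1],[0,0,0,0,1]]]'
python3 - <<'E'
from h import *
s,T,o=wrist();cv2.imwrite('pics/w22.png',cv2.resize(s['color'][80:300,170:340,::-1],None,fx=2.7,fy=2.7))
print(o['tool_pos'],o['orientation'])
E
```

```text
clock: 40.02
tool_pos: [0.4003, -0.2536, 0.0316]
orientation: [-180.0, -0.0, -84.8]
force: [0.2, -0.9, -2.0]
opening: 0.0599
[ 0.40026468 -0.25364202  0.03157912] [-1.79964540e+02 -1.83874487e-02 -8.47703463e+01]
```

View pics/w22.png

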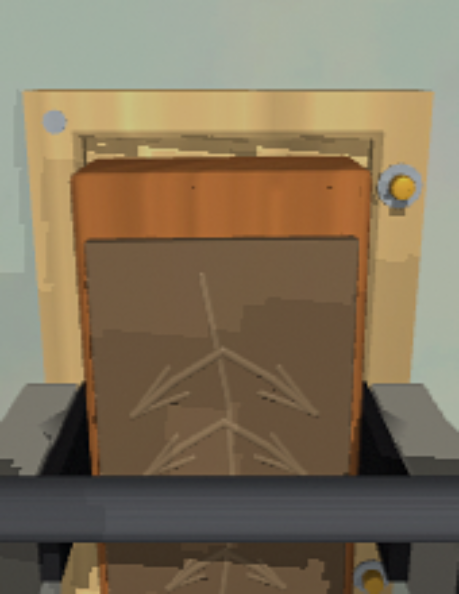

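```bash
python3 -m handwheel '[[[0,0.001,0.005,0,1],[0,0,0.004,0,1],[0,0,0.002,0,1],[0,0,0,0,1]]]'; python3 -m handwheel '[[[0,0,0.001,0,1],[0,0,0,0,1]]]'; python3 -m handwheel '[[[0,0,0.001,0,1],[0,0,0,0,1]]]'
```

```text
clock: 40.4
tool_pos: [0.3985, -0.2537, 0.0196]
orientation: [180.0, 0.0, -84.8]
force: [0.7, 0.2, -1.4]
opening: 0.0599
clock: 40.57
tool_pos: [0.3988, -0.2537, 0.0188]
orientation: [180.0, 0.0, -84.8]
force: [-0.4, -0.2, -2.8]
opening: 0.0594
clock: 40.73
tool_pos: [0.3989, -0.2538, 0.018]
orientation: [-180.0, -0.0, -84.8]
force: [0.0, -0.1, -1.5]
opening: 0.0597
```

```bash
python3 -m handwheel '[[[0,0,0.0007,0,1],[0,0,0,0,1]]]'; python3 -m handwheel '[[[0,0,0.0005,0,1],[0,0,0,0,1]]]'
```

```text
clock: 40.9
tool_pos: [0.399, -0.2538, 0.0179]
orientation: [-180.0, -0.0, -84.8]
force: [-2.8, 2.9, 10.0]
opening: 0.0598
clock: 41.07
tool_pos: [0.399, -0.2538, 0.0179]
orientation: [-180.0, -0.0, -84.7]
force: [-3.3, 4.7, 16.5]
opening: 0.0597
```

```bash
python3 -m handwheel '[[[0,0,-0.001,0,1],[0,0,0,0,0.6],[0,0,0,0,0.3],[0,0,0,0,0],[0,0,0,0,0],[0,0,0,0,0],[0,0,0,0,0],[0,0,0,0,0],[0,0,-0.01,0,0],[0,0,-0.02,0,0],[0,0,-0.035,0,0],[0,0,-0.035,0,0],[0,0,-0.035,0,0],[0,0,-0.035,0,0],[0,0,-0.03,0,0],[0,0,-0.015,0,0],[0,0,0,0,0],[0,0,0,0,0]]]'
python3 - <<'E'
from h import *
s,T,o=wrist();cv2.imwrite('pics/w23.png',cv2.resize(s['color'][:,:,::-1],None,fx=1.5,fy=1.5))
print(o['tool_pos'],o['force'])
for q in silhouettes('block_c',s)[:1]: print(q['conf'],q['xy'],fit('block',np.array([.4,-.252,1.66]),[(s,T,q['region'].astype(float))],.012))
s=vision.snapshot('scene');cv2.imwrite('pics/s23.png',cv2.resize(s['color'][:,:,::-1],None,fx=1.5,fy=1.5))
for k in('baren_c','water_jar'):
    for r in place_of(k,s)[:1]: print(k,r['xy'])
E
```

```text
clock: 42.57
tool_pos: [0.3991, -0.2536, 0.2333]
orientation: [-179.9, -0.0, -84.8]
force: [0.0, 0.2, 0.1]
opening: 0.0877
[ 0.39906348 -0.25361722  0.23330987] [0.03121718 0.20837046 0.05508528]
0.85 [250.7, 162.9] (array([ 0.40054135, -0.25501988,  1.66841763]), np.float64(0.023866512122090216))
baren_c [252.6, 294.3]
water_jar [300.4, 152.4]
```

View pics/w23.png

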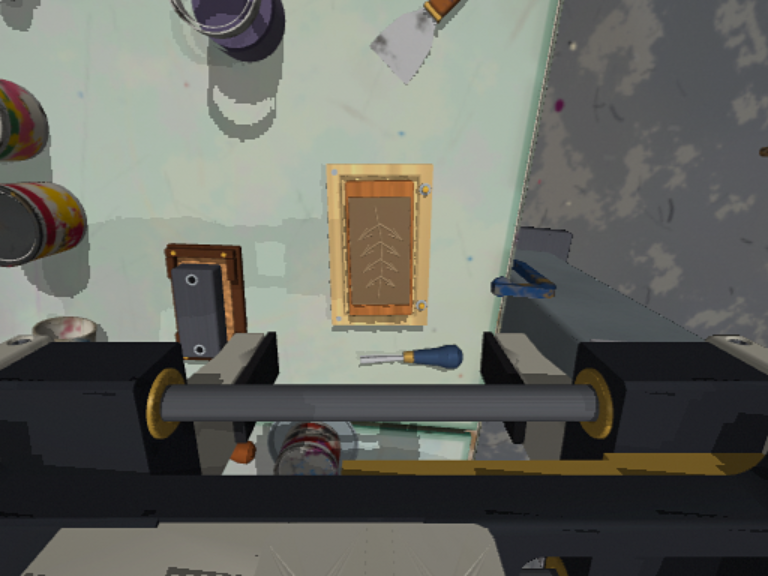

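View pics/s23.png

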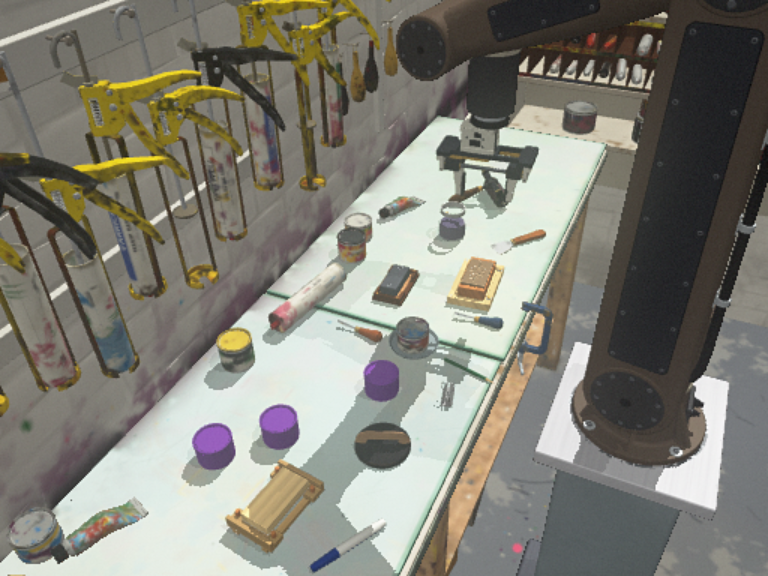

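All four things are in place. The block lies in the recess, cut face up, at (380,248) of the wrist view. The baren at (382,445) and the jar at (452,222) are where they were at the start. The gripper is open, clear and still, so I hand the job in.

```bash
python3 -c "
from plant import close_job
print(close_job())"
```

```text
the job is handed in; nothing more can be done
None
```

I took the stack apart from the top and handed the job in after about 43 s. No verdict was reported.

| Thing | Place | What the last look showed |
|---|---|---|
| Ink tin | Grey drip saucer | Upright, flat on the floor, about 3 mm off centre (12 mm to spare) |
| Steel bar | Cork-lined cradle | Inside all the stops, about 2 mm off centre; felt the cork at the expected height |
| Pressing board | Slatted rack | On both rails, between the dowels and lips, within about 1 mm of centre |
| Mounted block | Register bed recess | Cut face up on the recess floor, about 3 mm off along its length (5 mm spare), contact at the expected height |

In the final scene picture nothing had tipped. The baren and water jar were at their starting positions, and none of the purple tins or other things had been moved. No contact force I read passed 17 N.

- **Failed grasp:** my first try at the bar closed above it. The fingertips are about 4.5 mm behind the TCP, not 17 mm ahead as stated. I found this by touching the bar top lightly (6.5 N) and corrected for it.
- **Camera disagreement:** the fixed cameras' estimates of the places differed by 4 to 7 mm. I relied on close wrist-camera views for every placing.

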